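Put the till corner's stamps, tin and tip dish back in their own holders

ROBOT

A 6-joint arm with a two-finger parallel gripper is mounted at the origin on a cart in front of the work surface, level with it; the furniture and walls round the work are solid. World frame = base frame: x ahead of the robot, y to its left, z up, the work surface at z = 0. Lengths are in mm, angles in degrees, forces in N, time in s.
With the tool pointing down it reaches from about 300 to 950 mm from the base axis. Payload 3.1 kg.
Tool frame: the origin (TCP) lies midway between the tips of the shut fingers; the grasp point (between the pads) lies 19 mm behind it (hold_point_z is the z of the grasp point in the tool frame, in mm); z points along the fingers, y is the direction in which the jaws open and shut (so a half turn about z gives the same grasp; the last joint's range is limited). The gripper opens to 85 mm and grips with 20 to 120 N. Pads are 22 mm wide; open, the fingers measure 114 mm over their backs; the gripper's body (76 mm by 85 mm) begins 54 mm behind the grasp point. The pads swing forward as they close: fully open they stand 13 mm farther back than shut.
Start: joints at [72.897, 17.653, 93.61, -0, 68.738, -3.994], TCP at [141.782, 608.712, 231.272] pointing down, gripper open.
Joint ranges: [-175.34, 175.34], [-45.06, 112.39], [2.9, 150.54], [-68.45, 248.45], [3.09, 151.38], [-168.51, 168.51]. Speed limits (degrees/s): [159.86, 159.86, 180, 180, 180, 180].

INTERFACE

Orientations are given as [roll, pitch, yaw] about the fixed x, y, z axes, in that order (R = Rz(yaw) Ry(pitch) Rx(roll)).
In Python, from workcell import * gives the robot as it stands.
- The arm moves only by the tool step_arm, never from a script. Its argument "plan" is one flat list of numbers, 7 for each row, row after row: the finger opening in m, from 0 to 0.0854, then the shift along the tool's x, y, z in m, then the turn, a rotation vector about the tool's x, y, z in rad. A call has 1 to 12 rows; each row shifts and turns the commanded pose from where the row before left it, along the tool's axes as they then stand; what a row does not reach is not made up. A row lasts 1/10 s, in which the tool goes at most 50 mm and 8.59 degrees, less where a joint would pass 70% of its speed; a pose out of reach is approached as far as the arm can. A call with a gripper value outside its range is refused whole. The fingers move at their own pace and stop on an object; the grip force is fixed at half the most. Time passes only in rows, so rows that do not move let the fingers close. It gives the time, the measured TCP pose, the force and the opening at its end, in the units of the state.
- sense(): the state, without advancing time (a new reading comes with each control period).
- get_image(name): name is "scene" or "top"; returns a dict with "frame" (384x512x3 uint8, blue, green, red), "mtx" (3x3 intrinsics, pixels), "R" (3x3) and "t" (3): a world point X has camera coordinates R X + t. Camera axes: x right, y down, z forward; pixel columns grow to the right and rows downward; lengths in mm; the calibration is good to about 2 mm. A picture is of the moment at which its call begins. There is no depth.
- job_done(): hands the job in, once; it reports no verdict.
The state is a dict: "clock": time; "joint_positions": joint angles; "dq": joint speeds; "joint_torque": joint torques, N m; "tool_pos": TCP position; "tcp_rot": TCP orientation; "contact_force": force on the tool from outside, world axes, zero at the start; "moment": the same for the moment, N m; "finger_gap": finger opening in mm.
Only numpy, scipy, OpenCV 4.12 (cv2) and the standard library are available. Lean on these libraries where they do the work, as an engineer would, in place of code of your own. Each camera call takes 0.05 s, during which the arm holds its last target.

TASK

Tidy the till corner: put the red round stamp back into its round red ink pad and the blue square stamp into its square blue ink pad, each fully seated in the recess, lay the flat grey card tin inside the green holder, and stand the small wooden dish on the cork mat, not overhanging its edge. Leave the two wrapped sweets where they lie.

Things in the scene. Friction and masses are not known exactly. Their poses are not given: they have to be found in the camera images.
- round_stamp: Loose hand stamp, 90 g: red round foot, 60 mm diameter, 14 mm high, and on it a brown wooden grip, a block 24 mm (body x) by 36 mm (body y) reaching from z = 28 to 56 mm, on a slightly thinner neck from 14 to 30 mm. Take the grip across its 24 mm side. Origin: centre of the underside; z up. Start yaw within 0.4 rad of zero.
- square_stamp: Loose hand stamp, 90 g: blue square foot 50 x 50 mm, 14 mm high, sides along body x and y, and the same wooden grip as the round stamp (24 mm along body x, 36 mm along body y, z = 28 to 56 mm). Origin: centre of the underside; z up. Start yaw within 0.4 rad of zero.
- card_tin_grey: Loose flat dark grey tin with cards, 60 g, 40 mm (body x) by 58 mm (body y), 14 mm high. Take it across the 40 mm side. Origin: centre of the underside; z up. Start yaw within 0.4 rad of zero.
- tip_dish: Loose small brown wooden dish, round, 48 mm diameter at the rim, 34 mm at the foot, 18 mm high, 45 g. It can be taken across the outside of the rim. Origin: centre of the underside; z up. 
- round_pad: Fixed black round ink pad, 80 mm outside diameter, 14 mm high, with a round recess 68 mm in diameter, 8 mm deep, red floor 6 mm above the origin. The round stamp's foot goes in with 4 mm all round; the square stamp's foot does not fit. Origin: centre of the underside; z up.
- square_pad: Fixed black square ink pad, 70 x 70 mm, 14 mm high, with a square recess 58 x 58 mm, 8 mm deep, blue floor 6 mm above the origin, sides along body x and y. The square stamp's foot goes in with 4 mm all round when parallel to the recess (any quarter turn); the round foot does not fit. Origin: centre of the underside; z up. Start yaw within 0.4 rad of zero.
- tin_holder: Fixed green tin holder, base 66 mm (body x) by 84 mm (body y), grey floor 3 mm above the origin. 10 mm high end cheeks, inside faces 74 mm apart along y; 10 mm high corner lugs, inside faces 56 mm apart along x, leaving the middle 56 mm of each long side open for fingers. The tin lies in it flat, its 58 mm side along y. Origin: centre of the underside; z up. Start yaw within 0.4 rad of zero.
- cork_mat: Fixed round cork mat, 76 mm diameter, flat, 5 mm thick, for the wooden dish. Origin: centre of the underside; z up.
- sweet_red: Bystander: red wrapped sweet, 19 x 45 x 12 mm (x, y, z), lying loose. Origin: centre of the underside. Must be left in place.
- sweet_yellow: Bystander: yellow wrapped sweet, 19 x 45 x 12 mm (x, y, z), lying loose. Origin: centre of the underside. Must be left in place.
There are look-alikes about, which are no part of the job. What is shaped like the tip_dish but orange or yellow is not meant.

How it is judged:
By the outcome, as a careful person would: the job done as asked, in the order asked, and still so for the second after the job is handed in, with the robot touching nothing.
It also fails if it takes over 90 s, if anything falls off the work surface, if the arm or the gripper's body presses on something with over 40 N, if the wrist force passes 120 N, or if a joint passes its speed limit or range.

## Working session

There is one attempt and no reset: what is moved stays moved. The work goes in short steps, Python scripts to look and compute and a tool call to move; the robot and the scene stay as the last step left them, time stands still between calls to the robot, and variables do not carry over. Pictures are saved under pics/ and viewed, and the job is handed in when it is done.

Besides the shell and the picture viewer there is one more tool, called after ">>>" in YAML: its name, and indented under it one key for each argument. step_arm: Moves the arm, as the interface text tells. Its arguments: {"type":"object","properties":{"plan":{"type":"array"}},"required":["plan"]}

```bash
mkdir -p pics; ls; python3 - <<'E'
from workcell import *
import cv2
print(sense())
for n in ("scene","top"):
    d=get_image(n); cv2.imwrite(f"pics/{n}0.png",d["frame"]); print(n,d["mtx"],d["R"],d["t"])
E
```

```text
pics
{'clock': 0.0, 'joint_positions': array([ 7.28969013e+01,  1.77056816e+01,  9.36921180e+01, -5.95690263e-04,
        6.87381856e+01, -3.99351568e+00]), 'dq': array([-0.07476167, -0.0868482 , -0.09747224, -0.02507092,  0.02737223,
       -0.02756576]), 'joint_torque': array([ 1.97133959e-04, -4.15273726e+01, -2.76653355e+01, -1.09092844e-05,
        1.05145850e-02,  1.28830067e-05]), 'tool_pos': array([141.53733739, 607.88822214, 230.01271097]), 'tcp_rot': array([-1.79864306e+02, -8.91720546e-03,  1.66890623e+02]), 'contact_force': array([-0.05047087, -0.91523068,  0.41819621]), 'moment': array([-0.03189858, -0.01657252,  0.03283386]), 'finger_gap': 85.52213884021467}
scene [[384.77371262   0.         252.72201274]
 [  0.         384.77371262 189.49486055]
 [  0.           0.           1.        ]] [[ 0.85473092 -0.51896401  0.01055494]
 [-0.34882928 -0.5893405  -0.72869466]
 [ 0.38438676  0.61915599 -0.68475739]] [-428.25934881  246.5370883   888.675561  ]
top [[432.56088296   0.         253.04765991]
 [  0.         432.56088296 189.19824482]
 [  0.           0.           1.        ]] [[-1.68216386e-02 -9.99857148e-01 -1.64809294e-03]
 [-9.89673565e-01  1.68849353e-02 -1.42341608e-01]
 [ 1.42349102e-01 -7.63345068e-04 -9.89816221e-01]] [  30.88097993  542.69212242 1237.41190486]
```

```bash
python3 - <<'E'
import cv2
for n in ("scene","top"):
    a=cv2.imread(f"pics/{n}0.png"); cv2.imwrite(f"pics/{n}0b.png",cv2.resize(a,(800,600),interpolation=cv2.INTER_CUBIC))
E
```

```text
(no output)
```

View pics/top0b.png

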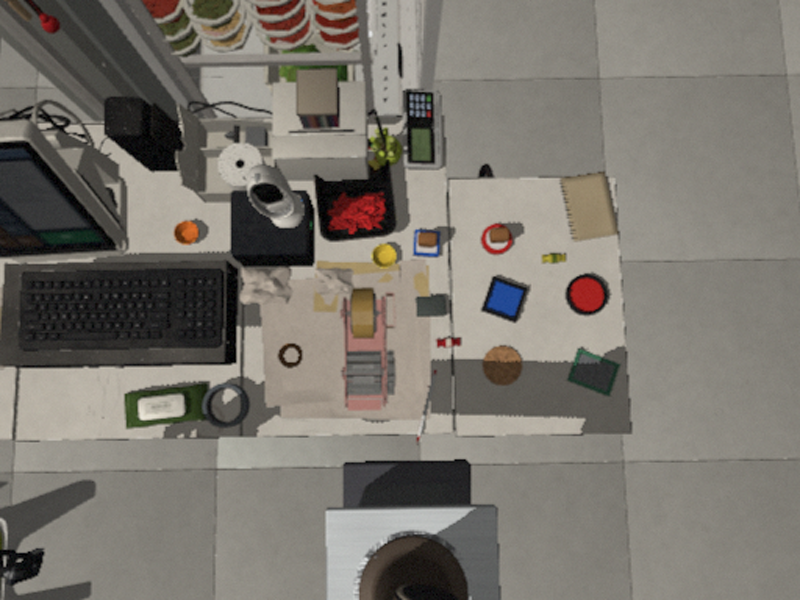

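View pics/scene0b.png

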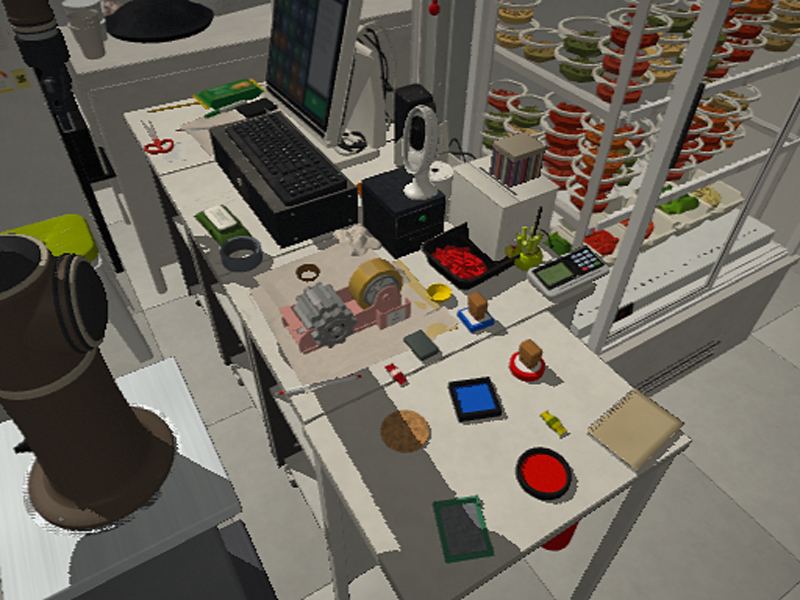

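```bash
cat > h.py <<'E'
import numpy as np, cv2
from workcell import *
def uv(d,X):
    X=np.atleast_2d(np.asarray(X,float)); c=X@d["R"].T+d["t"]; p=c@d["mtx"].T
    return p[:,:2]/p[:,2:]
def un(d,u,v,z):
    r=d["R"].T@np.linalg.solve(d["mtx"],[u,v,1.]); o=-d["R"].T@d["t"]
    return o+r*(z-o[2])/r[2]
E
python3 - <<'E'
from h import *
d=get_image("top"); f=d["frame"]
c=f[100:300,150:410]
cv2.imwrite("pics/tc.png",cv2.resize(c,(780,600),interpolation=cv2.INTER_NEAREST))
d2=get_image("scene"); c=d2["frame"][140:370,170:450]
cv2.imwrite("pics/sc.png",cv2.resize(c,(730,600),interpolation=cv2.INTER_NEAREST))
import pickle; pickle.dump((d,d2),open("im0.pkl","wb"))
for n,(x,y),z in [("dish",(290,355),15),("rstamp",(497,240),5),("sqst",(427,243),5),("tin",(432,304),14),("rpad",(587,294),6),("spad",(505,298),6),("hold",(593,371),3),("cork",(502,365),5),("swr",(449,342),10),("swy",(553,258),10)]:
    print(n,un(d,x*.64,y*.64,z).round())
E
```

```text
dish [436. 224.  15.]
rstamp [ 655. -179.    5.]
sqst [651. -42.   5.]
tin [529. -48.  14.]
rpad [ 545. -350.    6.]
spad [ 540. -190.    6.]
hold [ 396. -353.    3.]
cork [ 411. -180.    5.]
swr [456. -79.  10.]
swy [ 616. -286.   10.]
```

View pics/tc.png

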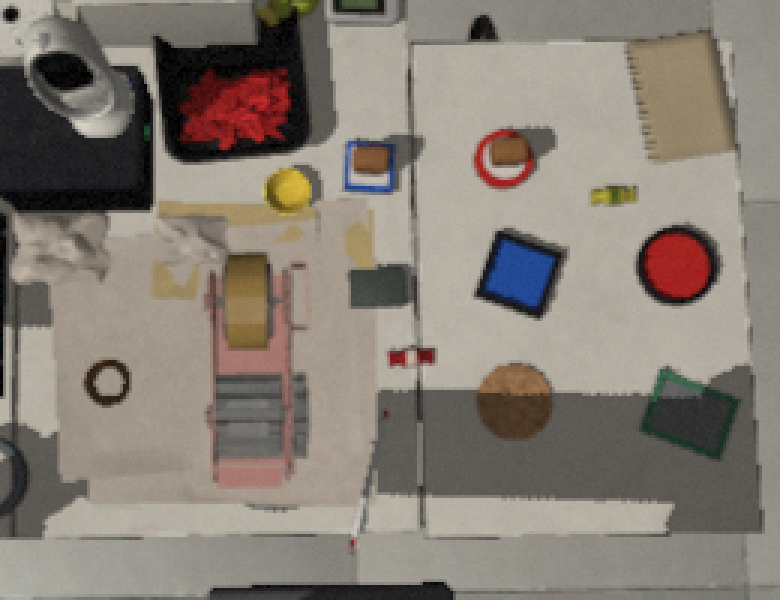

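View pics/sc.png

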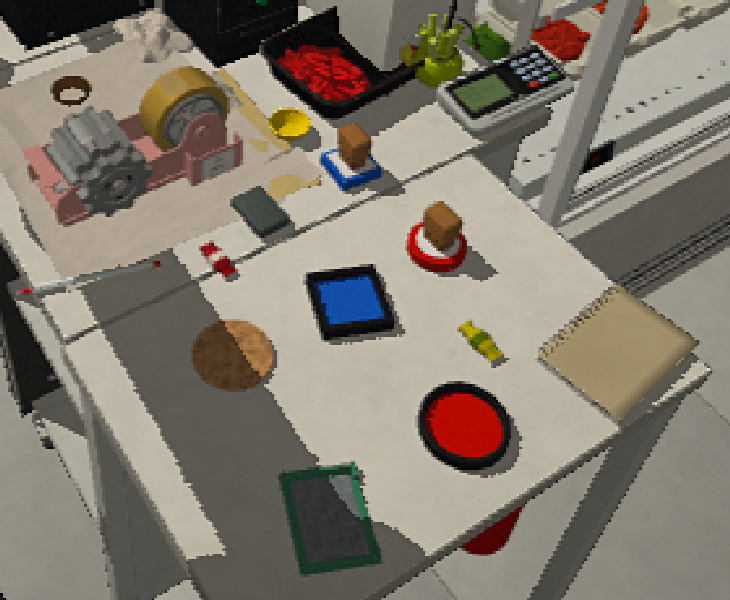

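```bash
python3 - <<'E'
from h import *
import pickle
d,d2=pickle.load(open("im0.pkl","rb"))
a=cv2.resize(d["frame"][205:250,160:220],(400,300),interpolation=cv2.INTER_CUBIC)
b=cv2.resize(d2["frame"][155:200,175:235],(400,300),interpolation=cv2.INTER_CUBIC)
e=cv2.resize(d["frame"][130:175,90:150],(400,300),interpolation=cv2.INTER_CUBIC)
g=cv2.resize(d["frame"][140:185,225:285],(400,300),interpolation=cv2.INTER_CUBIC)
cv2.imwrite("pics/z.png",np.vstack([np.hstack([a,b]),np.hstack([e,g])]))
E
```

```text
(no output)
```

View pics/z.png

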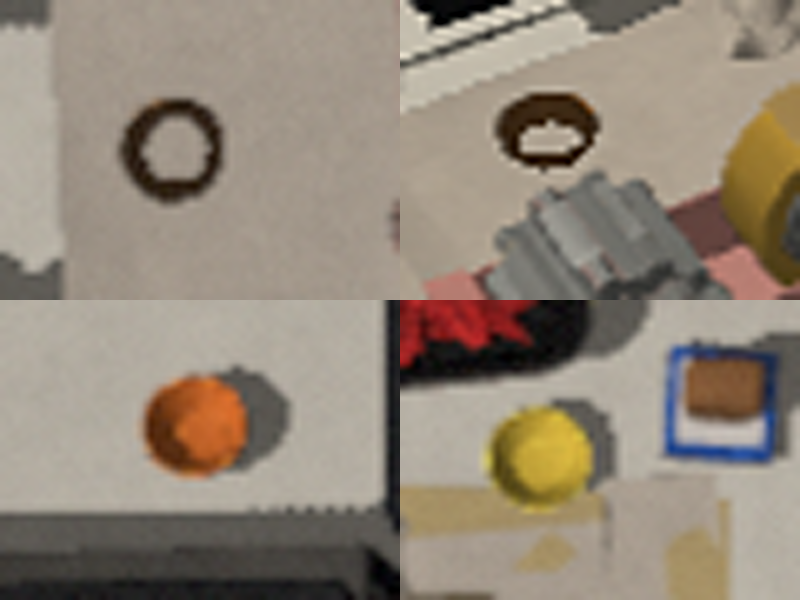

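```bash
cat > fit.py <<'E'
from h import *
from scipy.optimize import minimize
S=8
def disk(r,z,n=48):
    a=np.linspace(0,2*np.pi,n,endpoint=False); return np.c_[r*np.cos(a),r*np.sin(a),np.full(n,z)]
def rect(a,b,z): return np.array([[sx*a/2,sy*b/2,z] for sx,sy in((1,1),(1,-1),(-1,-1),(-1,1))])
def box(a,b,z0,z1): return np.vstack([rect(a,b,z0),rect(a,b,z1)])
GR=[box(24,36,28,56),box(21,33,14,30)]
# each model: ("or"/"and", list of hulls), z0
M={"round_stamp":("or",[np.vstack([disk(30,0),disk(30,14)])]+GR),
"square_stamp":("or",[box(50,50,0,14)]+GR),
"card_tin":("or",[box(40,58,0,14)]),
"tip_dish":("or",[np.vstack([disk(17,0),disk(24,18)])]),
"round_pad":("and",[disk(34,6),disk(34,14)]),
"square_pad":("and",[rect(58,58,6),rect(58,58,14)]),
"tin_holder":("or",[box(66,84,0,3)]),
"cork":("or",[np.vstack([disk(38,0),disk(38,5)])]),
"sweet":("or",[box(19,45,0,12)])}
def render(d,m,p,roi):
    u0,v0,u1,v1=roi; op,hs=m; c,s=np.cos(p[2]),np.sin(p[2]); R=np.array([[c,-s,0],[s,c,0],[0,0,1]])
    z=p[3] if len(p)>3 else 0
    out=None
    for h in hs:
        q=uv(d,h@R.T+[p[0],p[1],z]); q=(q+0.5-[u0,v0])*S
        q=cv2.convexHull(q.astype(np.float32)).reshape(-1,2)
        im=np.zeros(((v1-v0)*S,(u1-u0)*S),np.uint8); cv2.fillConvexPoly(im,np.round((q-.5)*16).astype(np.int32),255,shift=4)
        out=im if out is None else (cv2.bitwise_or(out,im) if op=="or" else cv2.bitwise_and(out,im))
    return cv2.resize(out,(u1-u0,v1-v0),interpolation=cv2.INTER_AREA)/255.
def mask(d,fn,p,z=0,r=28):
    u,v=uv(d,[p[0],p[1],z+10])[0].astype(int); roi=(max(u-r,0),max(v-r,0),min(u+r,512),min(v+r,384))
    f=d["frame"][roi[1]:roi[3],roi[0]:roi[2]]
    hsv=cv2.cvtColor(f,cv2.COLOR_BGR2HSV).astype(int); m=fn(hsv[...,0],hsv[...,1],hsv[...,2]).astype(np.uint8)
    n,l,st,ce=cv2.connectedComponentsWithStats(m,connectivity=8)
    if n<2: return m,roi
    i=1+np.argmax([st[k,4]-3*np.hypot(ce[k][0]-(u-roi[0]),ce[k][1]-(v-roi[1])) for k in range(1,n)])
    m=(l==i).astype(np.uint8)
    cs,_=cv2.findContours(m,cv2.RETR_EXTERNAL,cv2.CHAIN_APPROX_NONE); m=np.zeros_like(m); cv2.drawContours(m,cs,-1,1,-1)
    return m,roi
def fit(ds,name,fn,p0,z=0,yaw=True,r=28):
    m=M[name]; ms=[mask(d,fn,p0,z,r) for d in ds]
    def cost(q):
        p=[q[0],q[1],q[2]/40 if yaw else p0[2],z]
        return sum(np.abs(render(d,m,p,roi)-k).sum() for d,(k,roi) in zip(ds,ms))
    x0=np.array([p0[0],p0[1],p0[2]*40]); best=None
    for dy in ([-10,0,10] if yaw else [0]):
        s=x0+[0,0,dy]
        for sc in(8,3):
            sx=np.array([s,s+[sc,0,0],s+[0,sc,0],s+[0,0,sc if yaw else 1e-3]])
            o=minimize(cost,s,method="Nelder-Mead",options=dict(initial_simplex=sx,xatol=.05,fatol=.02,maxiter=200)); s=o.x
        if best is None or o.fun<best.fun: best=o
    return np.array([best.x[0],best.x[1],np.degrees(best.x[2]/40)]).round(1),round(best.fun,1),[int(k.sum()) for k,_ in ms]
red=lambda h,s,v:((h<8)|(h>172))&(s>140)
wood=lambda h,s,v:(h<18)&(s>90)
blue=lambda h,s,v:(h>100)&(h<125)&(s>120)
E
python3 - <<'E'
from fit import *
import pickle
d,d2=pickle.load(open("im0.pkl","rb"))
for n,X in [("tin",(529,-48,14)),("hold floor",(396,-353,3)),("holdrim",(396,-353+40,3)),("cork",(411,-180,5)),("table",(600,-230,0)),("shad",(480,-290,0)),("dishwall",(436,224+20,12)),("shadow",(370,-240,0))]:
    for q in(d,d2):
        u,v=uv(q,X)[0].round().astype(int); print(n,cv2.cvtColor(q["frame"],cv2.COLOR_BGR2HSV)[v-1:v+2,u-1:u+2].reshape(-1,3)[::4].tolist())
E
```

```text
tin [[68, 15, 67], [45, 16, 63], [48, 19, 66]]
tin [[60, 21, 72], [69, 25, 71], [60, 14, 71]]
hold floor [[105, 20, 50], [110, 15, 51], [120, 5, 50]]
hold floor [[60, 5, 54], [60, 5, 56], [75, 10, 49]]
holdrim [[60, 26, 58], [75, 119, 47], [75, 41, 50]]
holdrim [[74, 143, 59], [75, 144, 53], [74, 142, 52]]
cork [[15, 120, 81], [14, 131, 78], [15, 128, 78]]
cork [[16, 144, 83], [15, 144, 85], [15, 149, 82]]
table [[21, 24, 179], [20, 26, 179], [19, 23, 179]]
table [[21, 31, 192], [20, 29, 192], [21, 28, 190]]
shad [[19, 27, 182], [19, 24, 179], [18, 28, 181]]
shad [[21, 31, 192], [21, 31, 191], [20, 30, 189]]
dishwall [[17, 67, 88], [18, 136, 45], [13, 164, 42]]
dishwall [[14, 196, 52], [15, 169, 59], [15, 178, 56]]
shadow [[23, 25, 93], [17, 25, 93], [24, 27, 94]]
shadow [[21, 27, 94], [19, 30, 94], [22, 30, 94]]
```

```bash
cat > masks.py <<'E'
from fit import *
MK={"round_stamp":lambda h,s,v:red(h,s,v)|((h<18)&(s>90)&(v>40)),
"square_stamp":lambda h,s,v:blue(h,s,v)|((h<18)&(s>90)&(v>40)),
"card_tin":lambda h,s,v:(v<85)&(h>28)&(h<110),
"tip_dish":lambda h,s,v:(s>95)&(h<20),
"round_pad":red,"square_pad":blue,
"tin_holder":lambda h,s,v:((h>60)&(h<90)&(s>60)),
"cork":lambda h,s,v:(s>85)&(h<22),
"sweet_red":lambda h,s,v:red(h,s,v),
"sweet_yellow":lambda h,s,v:(s>100)&(h>18)&(h<60)}
E
python3 - <<'E'
from masks import *
import pickle
d,d2=pickle.load(open("im0.pkl","rb"))
for n,p in [("round_stamp",(655,-179,0)),("square_stamp",(651,-42,0)),("card_tin",(529,-48,0)),("tip_dish",(436,224,0)),("round_pad",(545,-350,0)),("square_pad",(540,-190,-.3)),("tin_holder",(396,-353,-.35)),("cork",(411,-180,0))]:
    yaw=n not in("tip_dish","round_pad","cork")
    for ds in([d],[d2],[d,d2]): print(n,*fit(ds,n,MK[n],p,yaw=yaw,r=34))
vis=[]
for q in(d,d2):
    f=q["frame"].copy()
    for n,p in [("round_stamp",(655,-179,0)),("square_stamp",(651,-42,0)),("card_tin",(529,-48,0)),("tip_dish",(436,224,0)),("round_pad",(545,-350,0)),("square_pad",(540,-190,-.3)),("tin_holder",(396,-353,-.35)),("cork",(411,-180,0))]:
        k,r=mask(q,MK[n],p,r=34); f[r[1]:r[3],r[0]:r[2]][k>0]=(255,0,255)
    vis.append(f)
cv2.imwrite("pics/m1.png",np.hstack([cv2.resize(vis[0][100:300,150:410],(390,300)),cv2.resize(vis[1][140:370,170:450],(390,300))]))
E
```

```text
round_stamp [ 657.5 -177.6  -12.8] 20.2 [308]
round_stamp [ 655.6 -177.5  -21.4] 43.3 [451]
round_stamp [ 656.5 -177.2  -23.3] 69.2 [308, 451]
square_stamp [651.9 -40.2  -6.5] 142.8 [141]
square_stamp [649.2 -40.5 -11.1] 124.8 [281]
square_stamp [650.1 -40.1  -7.9] 271.3 [141, 281]
card_tin [529.3 -47.5   1. ] 42.2 [230]
card_tin [526.5 -46.   -6.3] 65.6 [245]
card_tin [527.8 -46.8  -1.4] 112.6 [230, 245]
tip_dish [437.5 222.5   0. ] 42.5 [166]
tip_dish [435.9 224.5   0. ] 27.3 [132]
tip_dish [436.  223.9   0. ] 70.1 [166, 132]
round_pad [ 544.4 -346.7    0. ] 29.8 [407]
round_pad [ 541.7 -348.2    0. ] 33.5 [600]
round_pad [ 542.7 -347.9    0. ] 77.6 [407, 600]
square_pad [ 539.2 -187.9  -21.5] 31.0 [387]
square_pad [ 537.2 -188.2  -21.2] 35.0 [405]
square_pad [ 538.1 -188.2  -21.6] 71.9 [387, 405]
tin_holder [ 395.4 -353.6  -22.4] 52.6 [587]
tin_holder [ 394.  -352.4  -22. ] 50.0 [1195]
tin_holder [ 394.2 -352.6  -21.9] 111.9 [587, 1195]
cork [ 411.7 -179.5    0. ] 39.1 [482]
cork [ 409.3 -179.7   -0. ] 31.5 [667]
cork [ 409.8 -180.     0. ] 78.4 [482, 667]
```

View pics/m1.png

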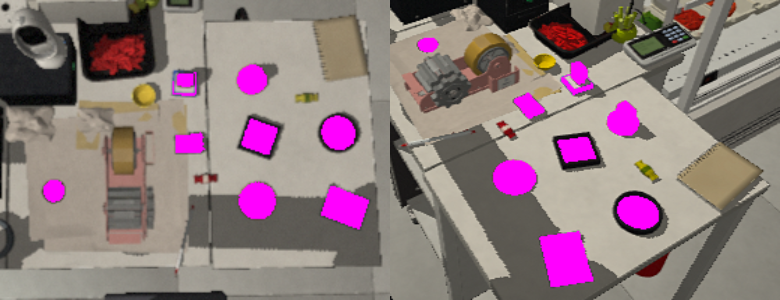

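```bash
python3 - <<'E'
from masks import *
import pickle, fit as F
d,d2=pickle.load(open("im0.pkl","rb"))
M["grip"]=("or",GR)
g=lambda h,s,v:(h<18)&(h>4)&(s>110)&(v>40)&(v<190)
for n,p in(("round_stamp",(656.5,-177.5,-.2)),("square_stamp",(650,-40.2,-.15))):
    for ds in([d],[d2],[d,d2]): print(n,*fit(ds,"grip",g,p,r=28))
om=F.mask
def mask2(d,fn,p,z=0,r=28):
    def fn2(h,s,v):
        m=fn(h,s,v).astype(np.uint8); return cv2.morphologyEx(m,cv2.MORPH_CLOSE,np.ones((3,3),np.uint8))
    return om(d,fn2,p,z,r)
F.mask=mask2
for n,p in(("round_stamp",(656.5,-177.5,-.2)),("square_stamp",(650,-40.2,-.15)),("card_tin",(528,-47,0))):
    for ds in([d],[d2],[d,d2]): print(n,*F.fit(ds,n,MK[n],p,r=28))
ims=[]
for q,p in((d,(656,-178,30)),(d,(650,-40,30)),(d,(528,-47,14)),(d2,(656,-178,30)),(d2,(650,-40,30)),(d2,(528,-47,14))):
    u,v=uv(q,p)[0].astype(int); ims.append(cv2.resize(q["frame"][v-17:v+17,u-15:u+15],(264,300),interpolation=cv2.INTER_NEAREST))
cv2.imwrite("pics/z2.png",np.vstack([np.hstack(ims[:3]),np.hstack(ims[3:])]))
E
```

```text
round_stamp [ 658.6 -178.6    9.1] 33.5 [108]
round_stamp [ 657.8 -175.3  -25.3] 57.6 [192]
round_stamp [ 656.9 -177.5  -24.7] 106.5 [108, 192]
square_stamp [650.6 -39.2  -9.2] 41.5 [89]
square_stamp [651.2 -37.8 -24. ] 39.9 [162]
square_stamp [650.7 -39.1 -22.7] 85.4 [89, 162]
round_stamp [ 657.7 -177.7  -35.3] 19.3 [308]
round_stamp [ 655.8 -177.4  -21.9] 43.4 [451]
round_stamp [ 656.5 -177.3  -24.1] 69.3 [308, 451]
square_stamp [651.9 -40.2  -6.5] 51.8 [232]
square_stamp [649.4 -40.5 -11.1] 65.0 [341]
square_stamp [650.9 -40.   -6.9] 121.0 [232, 341]
card_tin [530.  -47.9  -1.3] 40.5 [231]
card_tin [526.3 -45.4  -6.4] 65.6 [245]
card_tin [ 5.279e+02 -4.700e+01  3.000e-01] 112.1 [231, 245]
```

View pics/z2.png

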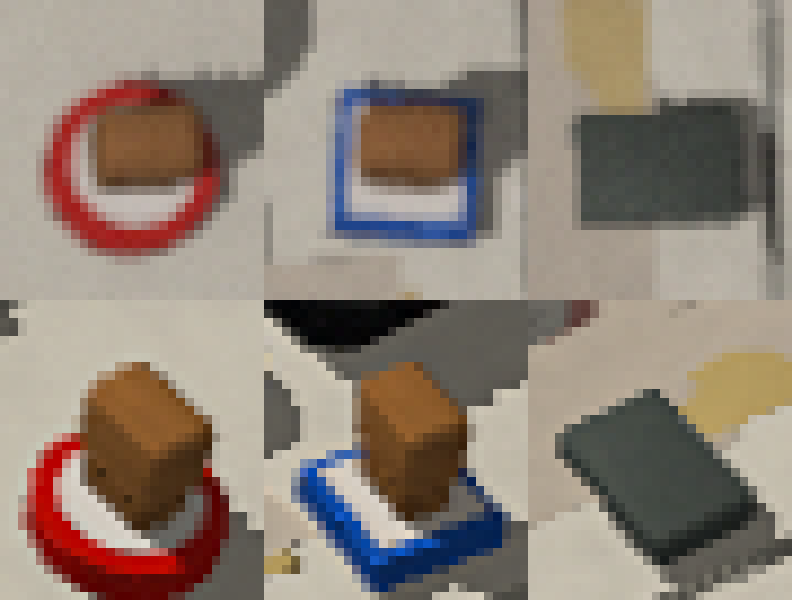

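```bash
python3 - <<'E'
from masks import *
import pickle, fit as F
d,d2=pickle.load(open("im0.pkl","rb"))
M["top"]=("or",[rect(24,36,56)]); M["foot"]=("or",[box(50,50,0,14)])
g=lambda h,s,v:(h<18)&(h>4)&(s>110)&(v>40)&(v<190)
gt=lambda h,s,v:(h<18)&(h>4)&(s>110)&(v>105)&(v<190)
tin=lambda h,s,v:(v<90)&(h>28)&(h<110)
def scan(q,n,fn,p,r=28):
    k,roi=mask(q,fn,p,0,r); out=[]
    for yd in range(-28,29,4):
        c=lambda x:np.abs(render(q,M[n],[x[0],x[1],np.radians(yd),0],roi)-k).sum()
        o=minimize(c,p[:2],method="Nelder-Mead",options=dict(initial_simplex=[p[:2],(p[0]+4,p[1]),(p[0],p[1]+4)],maxiter=60)); out.append(f"{yd}:{o.fun:.0f}({o.x[0]:.0f},{o.x[1]:.0f})")
    print(n,k.sum(),*out)
for p in((656.5,-177.5,0),(650,-40,0)):
    scan(d,"top",gt,p); scan(d2,"top",gt,p)
scan(d,"card_tin",tin,(528,-47,0)); scan(d2,"card_tin",tin,(528,-47,0))
E
```

```text
top 79 -28:39(655,-173) -24:36(655,-174) -20:34(654,-174) -16:31(655,-174) -12:28(655,-174) -8:26(655,-174) -4:24(655,-174) 0:22(656,-175) 4:23(656,-175) 8:24(656,-174) 12:25(656,-174) 16:27(656,-174) 20:30(655,-174) 24:33(655,-173) 28:35(655,-174)
top 86 -28:33(652,-179) -24:32(652,-179) -20:30(652,-179) -16:27(652,-179) -12:25(652,-178) -8:22(652,-178) -4:21(652,-178) 0:21(652,-178) 4:23(651,-177) 8:25(651,-178) 12:28(651,-178) 16:30(651,-177) 20:32(650,-178) 24:34(651,-178) 28:36(651,-179)
top 75 -28:33(650,-38) -24:31(649,-39) -20:29(650,-37) -16:28(650,-38) -12:27(650,-38) -8:26(649,-38) -4:25(649,-39) 0:25(649,-39) 4:27(649,-39) 8:29(649,-39) 12:31(649,-39) 16:33(650,-38) 20:35(650,-38) 24:37(650,-37) 28:38(650,-37)
top 78 -28:24(642,-42) -24:24(643,-41) -20:24(643,-41) -16:24(644,-41) -12:24(644,-40) -8:25(644,-41) -4:26(644,-40) 0:28(645,-40) 4:30(644,-41) 8:32(645,-41) 12:34(644,-41) 16:35(643,-41) 20:36(643,-41) 24:36(643,-41) 28:37(643,-43)
card_tin 230 -28:93(528,-47) -24:87(529,-47) -20:79(529,-47) -16:70(529,-46) -12:61(529,-47) -8:52(529,-47) -4:44(529,-47) 0:42(530,-48) 4:43(528,-47) 8:45(527,-46) 12:51(528,-46) 16:60(527,-46) 20:69(527,-47) 24:79(527,-48) 28:87(527,-48)
card_tin 250 -28:103(526,-47) -24:95(527,-46) -20:85(527,-46) -16:75(527,-46) -12:67(527,-46) -8:62(526,-45) -4:62(527,-46) 0:64(525,-45) 4:65(526,-45) 8:68(526,-45) 12:73(526,-47) 16:80(526,-47) 20:88(525,-47) 24:95(525,-47) 28:102(526,-46)
```

```bash
cat > plan.py <<'E'
import sys
from h import *
from scipy.spatial.transform import Rotation as Ro
def plan(x,y,z,yaw,gap,n=None,start=None,hold=0):
    """rows from the present (or given) pose to x,y,z,yaw with the tool straight down"""
    s=sense()
    if start is None: P=np.array(s["tool_pos"],float); R=Ro.from_euler("xyz",s["tcp_rot"],degrees=True)
    else: P=np.array(start[:3],float); R=Ro.from_euler("xyz",[180,0,start[3]],degrees=True)
    G=np.array([x,y,z],float); RG=Ro.from_euler("xyz",[180,0,yaw],degrees=True)
    dist=np.linalg.norm(G-P); ang=(R.inv()*RG).magnitude()
    n=n or max(1,int(np.ceil(dist/46)),int(np.ceil(ang/.145)))
    rows=[]
    for i in range(n):
        k=n-i
        t=np.round(R.inv().apply((G-P)/k)/1000,3); w=np.round((R.inv()*RG).as_rotvec()/k,2)
        rows.append([gap,*t,*w]); P=P+R.apply(t*1000); R=R*Ro.from_rotvec(w)
    rows+= [[gap,0,0,0,0,0,0]]*hold
    for i in range(0,len(rows),12): print(",".join(f"{v+0:g}" for r in rows[i:i+12] for v in r)," #",len(rows[i:i+12]))
    e=R.as_euler("xyz",degrees=True); print("end",P.round(1),e.round(1))
    return [*P,e[2]]
def st():
    s=sense(); print("t",round(s["clock"],2),"pos",np.round(s["tool_pos"],1),"rot",np.round(s["tcp_rot"],1),"F",np.round(s["contact_force"],1),"gap",round(s["finger_gap"],1),"q",np.round(s["joint_positions"],0))
E
python3 - <<'E'
from plan import *
p=plan(656.5,-177.4,150,91,.06)
E
```

```text
0.06,-0.032,-0.031,0.004,0,0,0.06,0.06,-0.034,-0.029,0.004,0,0,0.06,0.06,-0.036,-0.027,0.004,0,0,0.06,0.06,-0.037,-0.025,0.004,0,0,0.06,0.06,-0.039,-0.022,0.004,0,0,0.06,0.06,-0.04,-0.02,0.004,0,0,0.06,0.06,-0.041,-0.017,0.004,0,0,0.06,0.06,-0.042,-0.015,0.004,0,0,0.06,0.06,-0.043,-0.012,0.004,0,0,0.06,0.06,-0.044,-0.01,0.004,0,0,0.07,0.06,-0.044,-0.007,0.004,0,0,0.06,0.06,-0.045,-0.004,0.004,0,0,0.07  # 12
0.06,-0.045,-0.001,0.004,0,0,0.06,0.06,-0.045,0.002,0.004,0,0,0.07,0.06,-0.044,0.005,0.004,0,0,0.06,0.06,-0.044,0.007,0.004,0,0,0.07,0.06,-0.043,0.011,0.003,0,0,0.06,0.06,-0.043,0.013,0.004,0,0,0.07,0.06,-0.042,0.016,0.003,0,0,0.06,0.06,-0.041,0.019,0.004,0,0,0.07,0.06,-0.039,0.021,0.003,0,0,0.06  # 9
end [ 656.6 -177.7  150.4] [-1.80e+02  1.00e-01  9.13e+01]
```

>>> step_arm:
  plan: [0.06,-0.032,-0.031,0,0,0,0.06,0.06,-0.034,-0.029,0,0,0,0.06,0.06,-0.036,-0.027,0,0,0,0.06,0.06,-0.037,-0.025,0,0,0,0.06,0.06,-0.039,-0.022,0,0,0,0.06,0.06,-0.04,-0.02,0,0,0,0.06,0.06,-0.041,-0.017,0,0,0,0.06,0.06,-0.042,-0.015,0,0,0,0.06,0.06,-0.043,-0.012,0,0,0,0.06,0.06,-0.044,-0.01,0,0,0,0.07,0.06,-0.044,-0.007,0,0,0,0.06,0.06,-0.045,-0.004,0,0,0,0.07]

```text
clock: 1.4
tool_pos: [436.4, 157.8, 231.4]
tcp_rot: [180.0, 0.0, 124.3]
contact_force: [0.8, 0.9, -0.4]
finger_gap: 59.9
```

>>> step_arm:
  plan: [0.06,-0.045,-0.001,0.009,0,0,0.06,0.06,-0.045,0.002,0.009,0,0,0.07,0.06,-0.044,0.005,0.009,0,0,0.06,0.06,-0.044,0.007,0.009,0,0,0.07,0.06,-0.043,0.011,0.009,0,0,0.06,0.06,-0.043,0.013,0.009,0,0,0.07,0.06,-0.042,0.016,0.009,0,0,0.06,0.06,-0.041,0.019,0.009,0,0,0.07,0.06,-0.039,0.021,0.009,0,0,0.06,0.06,0,0,0,0,0,0,0.06,0,0,0,0,0,0]

```text
clock: 2.5
tool_pos: [656.1, -177.8, 148.9]
tcp_rot: [-179.9, -0.1, 91.2]
contact_force: [-0.7, 1.4, 0.6]
finger_gap: 60.0
```

```bash
python3 - <<'E'
from plan import *
st(); plan(656.5,-177.4,24,91,.06,n=8)
E
```

```text
t 2.5 pos [ 656.1 -177.8  148.9] rot [-1.799e+02 -1.000e-01  9.120e+01] F [-0.7  1.4  0.6] gap 60.0 q [-19.  28.  89.   0.  63. -20.]
0.06,0,0,0.016,0,0,0,0.06,0,0,0.016,0,0,0,0.06,0,0,0.015,0,0,0,0.06,0,0,0.016,0,0,0,0.06,0,0,0.015,0,0,0,0.06,0,0,0.016,0,0,0,0.06,0,0,0.015,0,0,0,0.06,0,0.001,0.016,0,0,0  # 8
end [ 656.8 -177.6   23.9] [-1.799e+02 -1.000e-01  9.120e+01]
```

>>> step_arm:
  plan: [0.06,0,0,0.03,0,0,0,0.06,0,0,0.03,0,0,0,0.06,0,0,0.03,0,0,0,0.06,0,0,0.02,0,0,0,0.06,0,0,0.015,0,0,0,0.06,0,0,0,0,0,0]

```text
clock: 3.1
tool_pos: [654.4, -175.2, 23.1]
tcp_rot: [-179.7, -0.1, 91.3]
contact_force: [-0.3, 0.7, -0.5]
finger_gap: 59.9
```

```bash
cat > look.py <<'E'
from plan import *
import sys
def look(name,X,r=60):
    ims=[]
    for c in("top","scene"):
        d=get_image(c); u,v=uv(d,X)[0].astype(int); u=min(max(u,r),511-r); v=min(max(v,r),383-r)
        ims.append(cv2.resize(d["frame"][v-r:v+r,u-r:u+r],(400,400),interpolation=cv2.INTER_CUBIC))
    cv2.imwrite(f"pics/{name}.png",np.hstack(ims)); st()
if __name__=="__main__": look(sys.argv[1],[float(a) for a in sys.argv[2:5]],int(sys.argv[5]) if len(sys.argv)>5 else 60)
E
python3 look.py g1 656 -178 40 40
```

```text
t 3.2 pos [ 657.1 -176.5   26.1] rot [180.    0.   91.3] F [0.1 0.7 0.7] gap 60.0 q [-19.  37.  92.   0.  51. -20.]
```

View pics/g1.png

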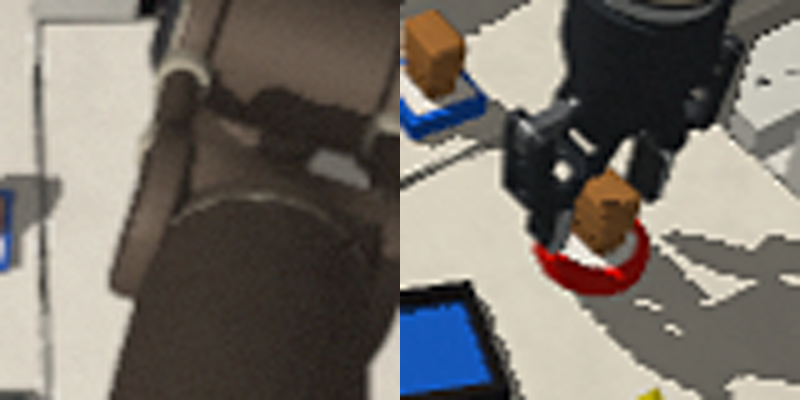

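The scene picture shows the grip (about (605,215)) between the open fingers; the arm hides it from the top camera. Closing.

>>> step_arm:
  plan: [0,0,0,0,0,0,0,0,0,0,0,0,0,0,0,0,0,0,0,0,0,0,0,0,0,0,0,0,0,0,0,0,0,0,0,0,0,0,0,0,0,0]

```text
clock: 3.8
tool_pos: [658.2, -177.6, 27.1]
tcp_rot: [179.8, 0.1, 91.3]
contact_force: [0.1, 1.2, 6.7]
finger_gap: 22.8
```

```bash
python3 - <<'E'
from plan import *
for i in range(3): st()
E
```

```text
t 3.8 pos [ 658.2 -177.6   27.1] rot [1.798e+02 1.000e-01 9.130e+01] F [0.1 1.2 6.7] gap 22.8 q [-19.  37.  91.   0.  51. -20.]
t 3.8 pos [ 658.2 -177.6   27.1] rot [1.798e+02 1.000e-01 9.130e+01] F [0.1 1.2 6.7] gap 22.8 q [-19.  37.  91.   0.  51. -20.]
t 3.8 pos [ 658.2 -177.6   27.1] rot [1.798e+02 1.000e-01 9.130e+01] F [0.1 1.2 6.7] gap 22.8 q [-19.  37.  91.   0.  51. -20.]
```

>>> step_arm:
  plan: [0,0,0,-0.01,0,0,0,0,0,0,-0.02,0,0,0,0,0,0,-0.03,0,0,0,0,0,0,-0.03,0,0,0,0,0,0,0,0,0,0,0,0,0,0,0,0,0]

```text
clock: 4.4
tool_pos: [656.7, -177.1, 115.8]
tcp_rot: [180.0, 0.0, 91.3]
contact_force: [0.5, -0.2, -1.6]
finger_gap: 22.9
```

```bash
python3 look.py g2 656 -178 110 50; python3 - <<'E'
from plan import *
plan(543,-347.5,115,91.3,0)
E
```

```text
t 4.5 pos [ 655.  -176.5  113.2] rot [-1.798e+02 -1.000e-01  9.130e+01] F [-0.1 -0.4 -0.9] gap 23.2 q [-19.  30.  90.  -0.  60. -20.]
0,-0.034,-0.023,0,0,0,0,0,-0.034,-0.023,0,0,0,0,0,-0.033,-0.023,-0.001,0,0,0,0,-0.034,-0.023,0,0,0,0,0,-0.033,-0.024,-0.001,0,0,0  # 5
end [ 542.7 -347.   115.4] [-1.798e+02 -1.000e-01  9.130e+01]
```

View pics/g2.png

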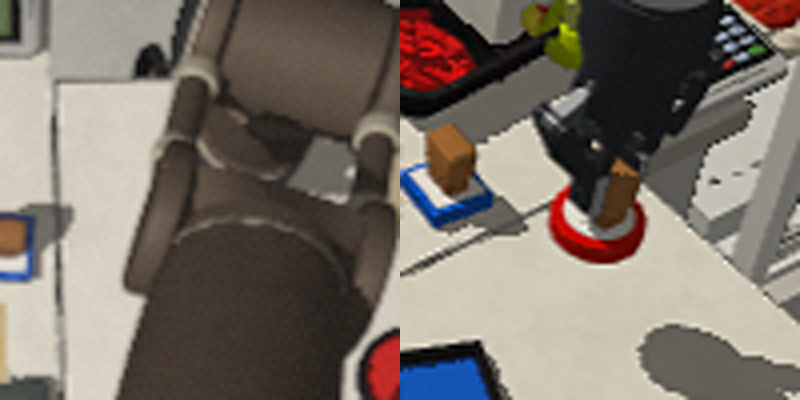

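```bash
python3 - <<'E'
from plan import *
plan(543.3,-346.8,115.3,91.3,0,start=(656.8,-176.9,115.3,91.3))
E
```

```text
0,-0.033,-0.023,0,0,0,0,0,-0.034,-0.024,0,0,0,0,0,-0.033,-0.023,0,0,0,0,0,-0.034,-0.024,0,0,0,0,0,-0.033,-0.023,0,0,0,0  # 5
end [ 543.6 -346.5  115.3] [-180.     0.    91.3]
```

>>> step_arm:
  plan: [0,-0.033,-0.023,0,0,0,0,0,-0.034,-0.024,0,0,0,0,0,-0.033,-0.023,0,0,0,0,0,-0.034,-0.024,0,0,0,0,0,-0.033,-0.023,0.02,0,0,0,0,0,0,0.03,0,0,0,0,0,0,0.015,0,0,0,0,0,0,0,0,0,0]

```text
clock: 5.3
tool_pos: [539.9, -343.8, 45.3]
tcp_rot: [-179.5, -0.4, 91.2]
contact_force: [0.0, 1.6, -1.1]
finger_gap: 22.9
```

```bash
python3 look.py g3 543 -348 30 40
```

```text
t 5.4 pos [ 543.4 -345.4   49.3] rot [-1.799e+02 -1.000e-01  9.130e+01] F [ 0.1 -0.1  0.1] gap 22.8 q [-36.  32.  97.   0.  52. -38.]
```

View pics/g3.png

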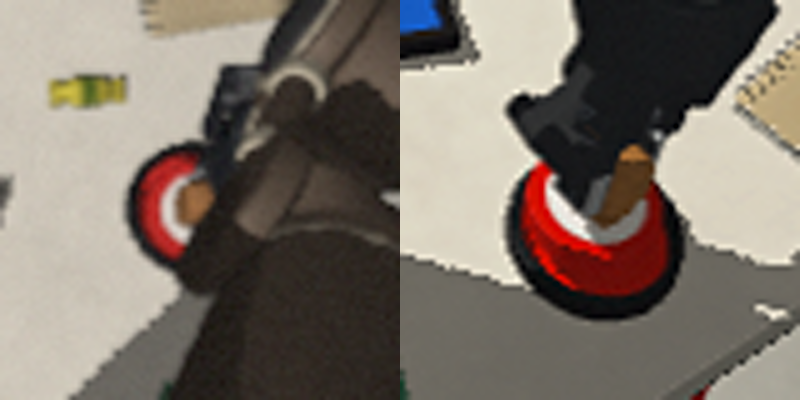

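The stamp's red foot hangs about 25 mm over the pad, concentric with it in both views ((170,205) left, (600,240) right). Lowering.

>>> step_arm:
  plan: [0,0,0,0.006,0,0,0,0,0,0,0.005,0,0,0,0,0,0,0.003,0,0,0,0,0,0,0.003,0,0,0,0,0,0,0.002,0,0,0,0,0,0,0,0,0,0,0,0,0,0,0,0,0]

```text
clock: 6.1
tool_pos: [543.9, -346.6, 33.1]
tcp_rot: [180.0, -0.0, 91.3]
contact_force: [-2.3, 2.2, 5.6]
finger_gap: 23.1
```

```bash
python3 look.py g4 543 -348 20 32
```

```text
t 6.2 pos [ 544.  -346.6   33.1] rot [180.    0.   91.3] F [-1.9  1.3  6. ] gap 23.0 q [-36.  33.  97.   0.  50. -38.]
```

View pics/g4.png

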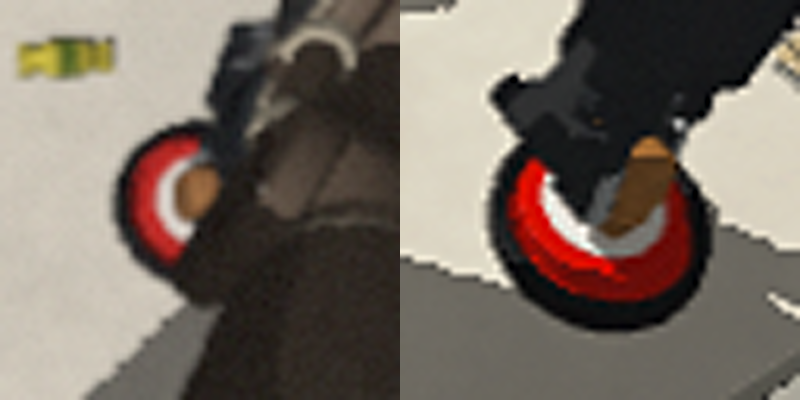

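Height 33.1 against 27.1 at the pick-up with like force: exactly the 6 mm of the recess floor, so it is seated. Releasing.

>>> step_arm:
  plan: [0.05,0,0,0,0,0,0,0.05,0,0,0,0,0,0,0.05,0,0,0,0,0,0,0.05,0,0,-0.01,0,0,0,0.05,0,0,-0.02,0,0,0,0.05,0,0,-0.03,0,0,0,0.06,0,0,-0.04,0,0,0,0.06,0,0,-0.03,0,0,0,0.06,0,0,0,0,0,0]

```text
clock: 7.1
tool_pos: [547.1, -349.4, 168.5]
tcp_rot: [179.4, 0.4, 91.3]
contact_force: [0.4, -0.7, 0.5]
finger_gap: 60.0
```

```bash
python3 look.py g5 543 -348 20 32; python3 - <<'E'
from plan import *
plan(650.5,-40,160,83.5,.06,start=(543.6,-346.5,161.3,91.3))
E
```

```text
t 7.2 pos [ 544.1 -347.1  163. ] rot [1.799e+02 1.000e-01 9.130e+01] F [ 0.1  1.4 -1. ] gap 60.3 q [-36.  24.  94.  -0.  62. -38.]
0.06,0.038,0.014,0,0,0,0.02,0.06,0.038,0.013,0,0,0,0.02,0.06,0.039,0.013,0,0,0,0.02,0.06,0.039,0.012,0,0,0,0.02,0.06,0.039,0.011,0,0,0,0.01,0.06,0.039,0.011,0,0,0,0.02,0.06,0.039,0.01,0.001,0,0,0.01,0.06,0.04,0.01,0,0,0,0.02  # 8
end [650.8 -39.6 160.3] [180.    0.   83.3]
```

View pics/g5.png

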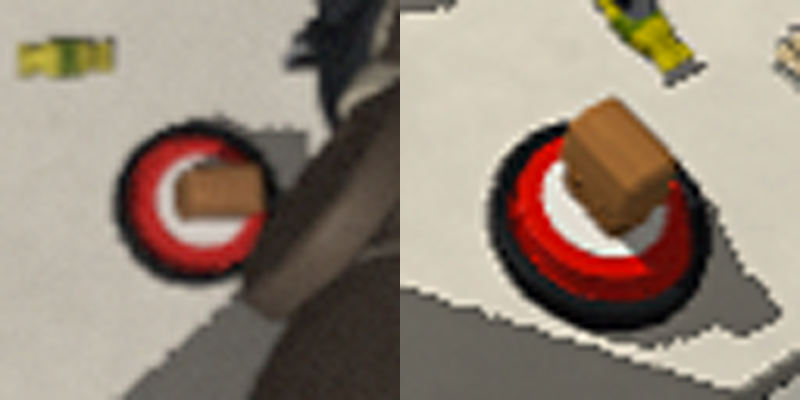

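Round stamp sits flat and centred in its pad (left view around (200,195), right view (605,230)). On to the square stamp.

>>> step_arm:
  plan: [0.06,0.038,0.014,0,0,0,0.02,0.06,0.038,0.013,0,0,0,0.02,0.06,0.039,0.013,0,0,0,0.02,0.06,0.039,0.012,0,0,0,0.02,0.06,0.039,0.011,0,0,0,0.01,0.06,0.039,0.011,0,0,0,0.02,0.06,0.039,0.01,0.001,0,0,0.01,0.06,0.04,0.01,0,0,0,0.02,0.06,0,0,0.02,0,0,0,0.06,0,0,0,0,0,0,0.06,0,0,0,0,0,0]

```text
clock: 8.3
tool_pos: [648.8, -39.7, 137.9]
tcp_rot: [-179.7, 0.0, 83.2]
contact_force: [0.1, -0.1, 0.5]
finger_gap: 60.5
```

```bash
python3 look.py s1 650 -40 60 45
```

```text
t 8.4 pos [650.3 -40.6 139.9] rot [-179.9    0.    83.2] F [-0.8  0.4  0.7] gap 60.1 q [-7. 26. 94. -0. 61. -1.]
```

View pics/s1.png

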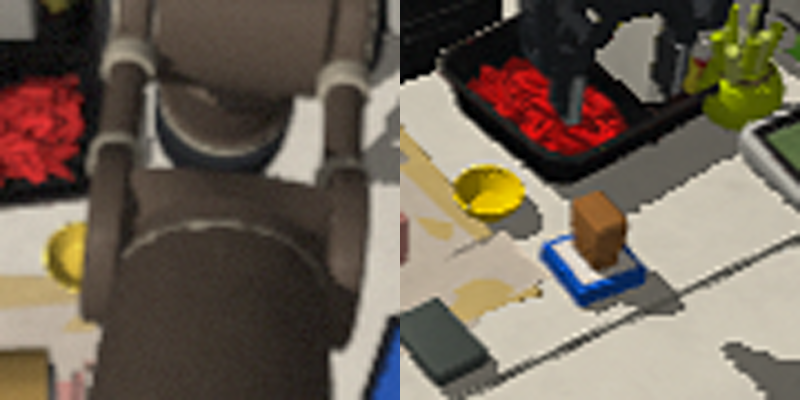

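>>> step_arm:
  plan: [0.06,0,0,0.03,0,0,0,0.06,0,0,0.03,0,0,0,0.06,0,0,0.03,0,0,0,0.06,0,0,0.015,0,0,0,0.06,0,0,0.01,0,0,0,0.06,0,0,0,0,0,0,0.06,0,0,0,0,0,0]

```text
clock: 9.1
tool_pos: [652.0, -40.1, 26.6]
tcp_rot: [179.9, 0.0, 83.2]
contact_force: [0.6, 0.2, 0.7]
finger_gap: 59.5
```

```bash
python3 look.py s2 650 -40 40 40
```

```text
t 9.2 pos [652.4 -40.   27.1] rot [179.8   0.   83.2] F [-0.3  0.1  0.2] gap 60.0 q [-7. 34. 96.  0. 50. -1.]
```

View pics/s2.png

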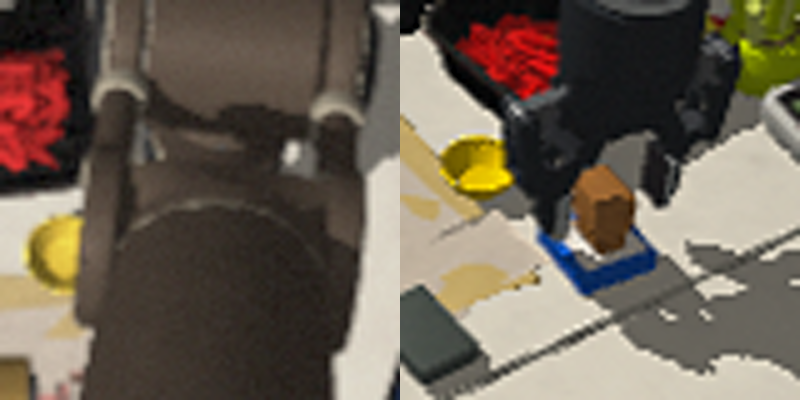

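The grip at (600,210) stands between the fingers. Closing and lifting.

>>> step_arm:
  plan: [0,0,0,0,0,0,0,0,0,0,0,0,0,0,0,0,0,0,0,0,0,0,0,0,0,0,0,0,0,0,0,0,0,0,0,0,0,0,0,0,0,0]

```text
clock: 9.8
tool_pos: [651.7, -39.8, 26.3]
tcp_rot: [179.9, -0.0, 83.2]
contact_force: [0.3, 0.6, 6.0]
finger_gap: 23.2
```

>>> step_arm:
  plan: [0,0,0,-0.01,0,0,0,0,0,0,-0.02,0,0,0,0,0,0,-0.03,0,0,0,0,0,0,-0.03,0,0,0,0,0,0,0,0,0,0,0,0,0,0,0,0,0,0,0,0,0,0,0,0]

```text
clock: 10.5
tool_pos: [649.0, -39.5, 113.3]
tcp_rot: [-179.8, -0.0, 83.2]
contact_force: [0.6, 0.2, -0.7]
finger_gap: 23.2
```

```bash
python3 look.py s3 650 -40 110 45;  python3 - <<'E'
from plan import *
plan(539,-187,115.3,68.5,0,start=(650.8,-39.6,115.3,83.3))
E
```

```text
t 10.6 pos [649.  -39.5 112.9] rot [-179.8   -0.    83.2] F [-0.4  0.4 -0.6] gap 22.9 q [-7. 28. 94. -0. 58. -1.]
0,-0.032,-0.019,0,0,0,0.05,0,-0.033,-0.017,0,0,0,0.05,0,-0.033,-0.015,0,0,0,0.05,0,-0.034,-0.014,0,0,0,0.05,0,-0.036,-0.012,0,0,0,0.06  # 5
end [ 539.1 -187.4  115.3] [180.    0.   68.4]
```

View pics/s3.png

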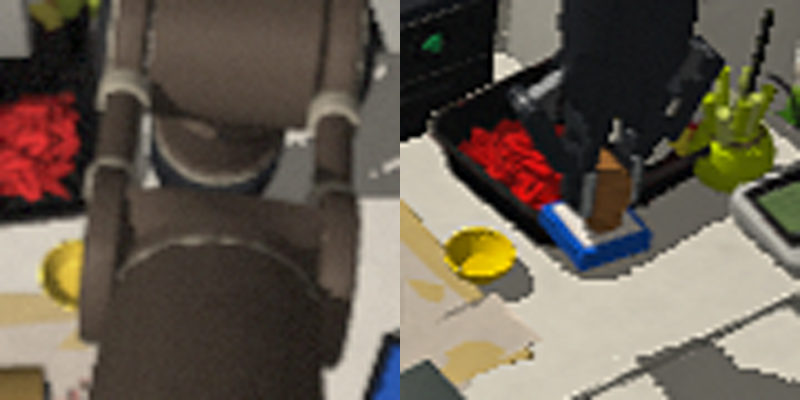

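```bash
python3 - <<'E'
from plan import *
plan(538.3,-187.4,115.3,68.5,0,n=6,start=(650.8,-39.6,115.3,83.3))
E
```

```text
0,-0.027,-0.016,0,0,0,0.04,0,-0.027,-0.015,0,0,0,0.04,0,-0.028,-0.013,0,0,0,0.04,0,-0.028,-0.012,0,0,0,0.05,0,-0.029,-0.011,0,0,0,0.04,0,-0.029,-0.01,0,0,0,0.05  # 6
end [ 538.7 -187.1  115.3] [180.    0.   68.4]
```

>>> step_arm:
  plan: [0,-0.027,-0.016,0,0,0,0.04,0,-0.027,-0.015,0,0,0,0.04,0,-0.028,-0.013,0,0,0,0.04,0,-0.028,-0.012,0,0,0,0.05,0,-0.029,-0.011,0,0,0,0.04,0,-0.029,-0.01,0.02,0,0,0.05,0,0,0,0.03,0,0,0,0,0,0,0.015,0,0,0,0,0,0,0,0,0,0,0,0,0,0,0,0,0]

```text
clock: 11.6
tool_pos: [538.7, -186.6, 49.8]
tcp_rot: [-179.9, -0.0, 68.4]
contact_force: [-0.7, -0.6, -1.2]
finger_gap: 23.5
```

```bash
python3 look.py s4 538 -188 30 32
```

```text
t 11.7 pos [ 540.  -187.1   51.3] rot [179.9   0.   68.4] F [ 0.1 -0.4 -0.5] gap 23.3 q [-23.  25. 107.   0.  47.  -2.]
```

View pics/s4.png

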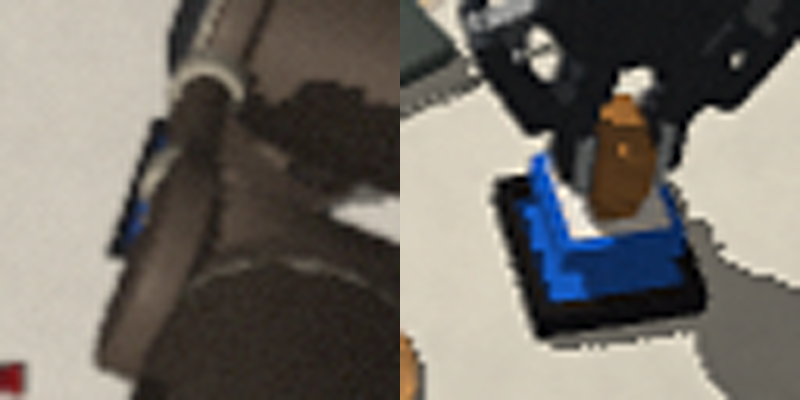

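Foot edges run parallel to the pad's in the right view, centred. Lowering.

>>> step_arm:
  plan: [0,0,0,0.006,0,0,0,0,0,0,0.005,0,0,0,0,0,0,0.003,0,0,0,0,0,0,0.003,0,0,0,0,0,0,0.002,0,0,0,0,0,0,0,0,0,0,0,0,0,0,0,0,0]

```text
clock: 12.4
tool_pos: [538.5, -187.1, 32.3]
tcp_rot: [-180.0, -0.0, 68.3]
contact_force: [-2.7, 1.3, 6.0]
finger_gap: 23.0
```

```bash
python3 look.py s5 538 -188 20 32
```

```text
t 12.5 pos [ 538.5 -187.1   32.3] rot [-180.    -0.    68.3] F [-2.9  1.1  6.6] gap 23.1 q [-24.  27. 107.   0.  46.  -2.]
```

View pics/s5.png

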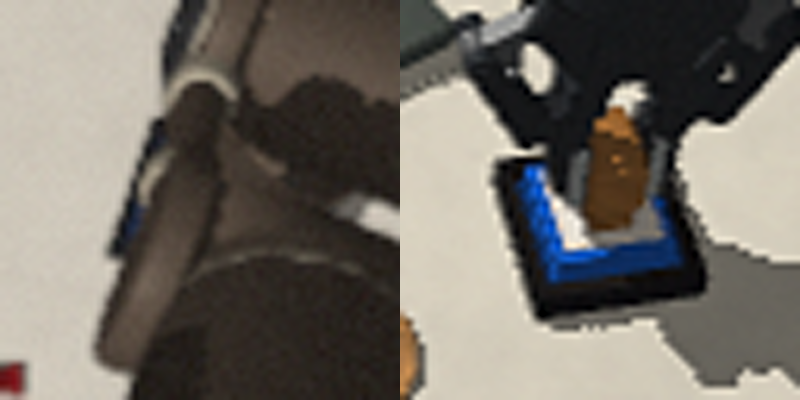

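Height 32.3 against 26.3 at pick-up: again 6 mm, seated. Releasing.

>>> step_arm:
  plan: [0.05,0,0,0,0,0,0,0.05,0,0,0,0,0,0,0.05,0,0,0,0,0,0,0.05,0,0,-0.01,0,0,0,0.05,0,0,-0.02,0,0,0,0.05,0,0,-0.03,0,0,0,0.06,0,0,-0.03,0,0,0,0.06,0,0,0,0,0,0]

```text
clock: 13.3
tool_pos: [542.6, -188.8, 126.9]
tcp_rot: [179.4, 0.0, 68.3]
contact_force: [0.7, -0.4, 1.2]
finger_gap: 60.0
```

```bash
python3 look.py s6 538 -140 20 55; python3 - <<'E'
from plan import *
plan(528,-46.8,100,88,.07,start=(538.7,-187.1,121.3,68.4))
E
```

```text
t 13.4 pos [ 539.3 -187.5  122.6] rot [179.9   0.   68.3] F [ 0.2  0.6 -0.6] gap 60.3 q [-24.  19. 106.   0.  55.  -2.]
0.07,0.032,-0.015,0.005,0,0,-0.09,0.07,0.033,-0.013,0.005,0,0,-0.08,0.07,0.034,-0.01,0.006,0,0,-0.09,0.07,0.034,-0.007,0.005,0,0,-0.08  # 4
end [527.6 -46.6 100.3] [180.    0.   87.9]
```

View pics/s6.png

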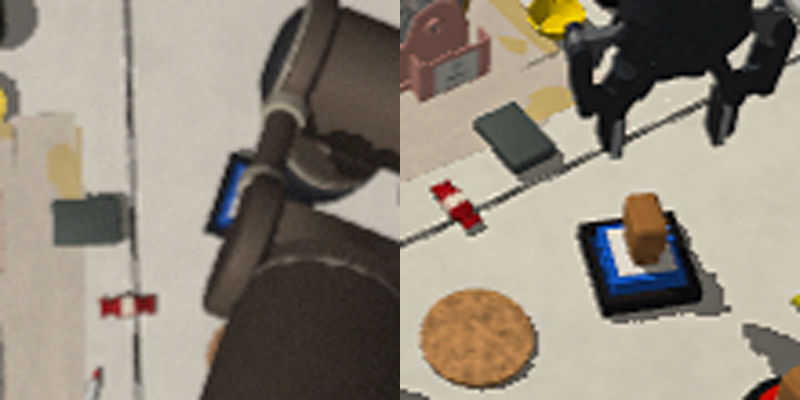

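Square stamp seated and parallel (right view (640,260)); tin at (515,135), red sweet (457,205) undisturbed. To the tin.

>>> step_arm:
  plan: [0.06,0.032,-0.015,0.005,0,0,-0.09,0.06,0.033,-0.013,0.005,0,0,-0.08,0.06,0.034,-0.01,0.006,0,0,-0.09,0.06,0.034,-0.007,0.005,0,0,-0.08,0.06,0,0,0.03,0,0,0,0.06,0,0,0.02,0,0,0,0.06,0,0,0.01,0,0,0,0.06,0,0,0,0,0,0,0.06,0,0,0,0,0,0]

```text
clock: 14.3
tool_pos: [527.5, -46.9, 40.1]
tcp_rot: [-180.0, -0.0, 87.8]
contact_force: [0.0, -0.2, 0.4]
finger_gap: 59.8
```

```bash
python3 look.py t1 528 -47 20 40
```

```text
t 14.4 pos [528.6 -47.1  41.1] rot [179.9   0.   87.8] F [-0.7  0.6 -0.1] gap 60.1 q [-10.  23. 113.  -0.  44.  -8.]
```

View pics/t1.png

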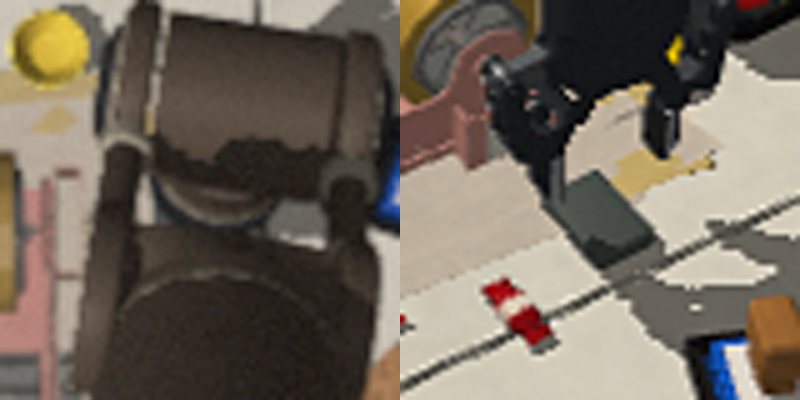

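>>> step_arm:
  plan: [0.06,0,0,0.015,0,0,0,0.06,0,0,0.01,0,0,0,0.06,0,0,0.006,0,0,0,0.06,0,0,0.004,0,0,0,0.06,0,0,0.003,0,0,0,0.06,0,0,0,0,0,0,0.06,0,0,0,0,0,0]

```text
clock: 15.1
tool_pos: [527.8, -46.6, 2.3]
tcp_rot: [180.0, 0.0, 87.8]
contact_force: [0.1, 0.4, 0.1]
finger_gap: 60.0
```

```bash
python3 look.py t2 528 -47 20 32
```

```text
t 15.2 pos [528.  -46.7   2.6] rot [180.    0.   87.8] F [ 0.4 -0.1  0.5] gap 60.0 q [-10.  27. 113.  -0.  40.  -8.]
```

View pics/t2.png

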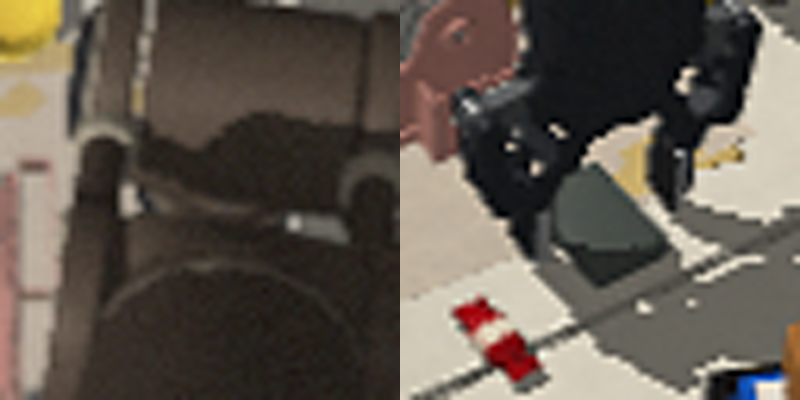

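Tin lies between the fingers ((605,230)); closing.

>>> step_arm:
  plan: [0,0,0,0,0,0,0,0,0,0,0,0,0,0,0,0,0,0,0,0,0,0,0,0,0,0,0,0,0,0,0,0,0,0,0,0,0,0,0,0,0,0]

```text
clock: 15.8
tool_pos: [528.4, -46.8, 3.2]
tcp_rot: [179.9, 0.0, 87.8]
contact_force: [-0.4, -0.9, 6.3]
finger_gap: 38.6
```

>>> step_arm:
  plan: [0,0,0,-0.005,0,0,0,0,0,0,-0.01,0,0,0,0,0,0,-0.02,0,0,0,0,0,0,-0.03,0,0,0,0,0,0,-0.03,0,0,0,0,0,0,0,0,0,0,0,0,0,0,0,0,0]

```text
clock: 16.5
tool_pos: [528.1, -46.7, 98.2]
tcp_rot: [179.9, 0.0, 87.8]
contact_force: [-0.7, -0.6, -0.9]
finger_gap: 38.6
```

```bash
python3 look.py t3 528 -47 95 40
```

```text
t 16.6 pos [526.3 -46.4  96.2] rot [-179.9   -0.    87.8] F [-0.2  0.4 -1.2] gap 38.4 q [-10.  17. 112.   0.  51.  -8.]
```

View pics/t3.png

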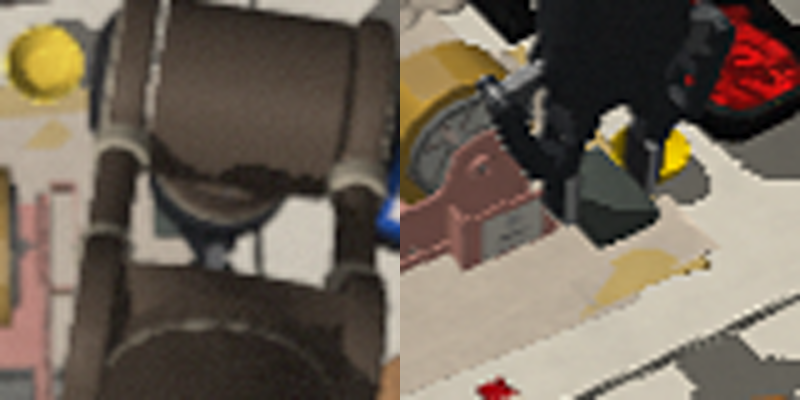

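```bash
python3 - <<'E'
from plan import *
plan(394.6,-352.8,97.3,67.8,0,n=9,start=(527.6,-46.6,97.3,87.9))
E
```

```text
0,-0.035,-0.014,0,0,0,0.04,0,-0.035,-0.012,0,0,0,0.04,0,-0.035,-0.011,0,0,0,0.04,0,-0.036,-0.009,0,0,0,0.04,0,-0.036,-0.008,0,0,0,0.04,0,-0.037,-0.006,0,0,0,0.04,0,-0.037,-0.005,0,0,0,0.04,0,-0.037,-0.003,0,0,0,0.04,0,-0.036,-0.002,0,0,0,0.03  # 9
end [ 395.1 -352.5   97.3] [180.    0.   67.8]
```

>>> step_arm:
  plan: [0,-0.035,-0.014,0,0,0,0.04,0,-0.035,-0.012,0,0,0,0.04,0,-0.035,-0.011,0,0,0,0.04,0,-0.036,-0.009,0,0,0,0.04,0,-0.036,-0.008,0,0,0,0.04,0,-0.037,-0.006,0,0,0,0.04,0,-0.037,-0.005,0,0,0,0.04,0,-0.037,-0.003,0,0,0,0.04,0,-0.036,-0.002,0.02,0,0,0.03,0,0,0,0.03,0,0,0,0,0,0,0.015,0,0,0,0,0,0,0,0,0,0]

```text
clock: 17.8
tool_pos: [391.7, -349.1, 28.4]
tcp_rot: [-179.5, -0.2, 67.8]
contact_force: [-0.7, -0.1, -1.0]
finger_gap: 38.5
```

>>> step_arm:
  plan: [0,0,0,0,0,0,0,0,0,0,0,0,0,0]

```text
clock: 18.0
tool_pos: [395.7, -352.2, 33.1]
tcp_rot: [179.9, 0.0, 67.8]
contact_force: [0.1, 0.4, 0.3]
finger_gap: 38.7
```

```bash
python3 look.py t4 395 -353 20 36
```

```text
t 18.1 pos [ 395.9 -352.6   33.5] rot [1.799e+02 1.000e-01 6.780e+01] F [-0.7 -0.1 -1.1] gap 38.3 q [-46.  23. 113.  -0.  44. -24.]
```

View pics/t4.png

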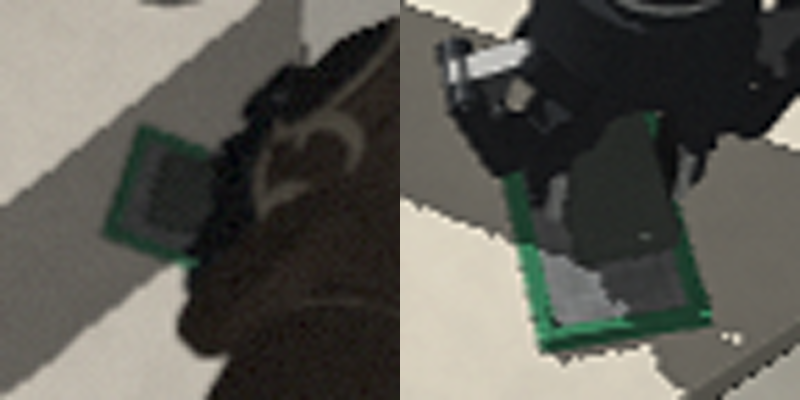

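The tin hangs parallel over the holder in both views, clear of all edges. Lowering 27 mm.

>>> step_arm:
  plan: [0,0,0,0.01,0,0,0,0,0,0,0.007,0,0,0,0,0,0,0.004,0,0,0,0,0,0,0.003,0,0,0,0,0,0,0.002,0,0,0,0,0,0,0.001,0,0,0,0,0,0,0,0,0,0,0,0,0,0,0,0,0]

```text
clock: 18.9
tool_pos: [394.4, -352.0, 6.2]
tcp_rot: [-179.9, -0.0, 67.8]
contact_force: [-2.1, 2.6, 7.0]
finger_gap: 38.5
```

```bash
python3 look.py t5 395 -353 10 30
```

```text
t 19.0 pos [ 394.4 -352.     6.1] rot [-179.9   -0.    67.8] F [-2.8  3.2  6.9] gap 38.6 q [-46.  26. 113.   0.  41. -24.]
```

View pics/t5.png

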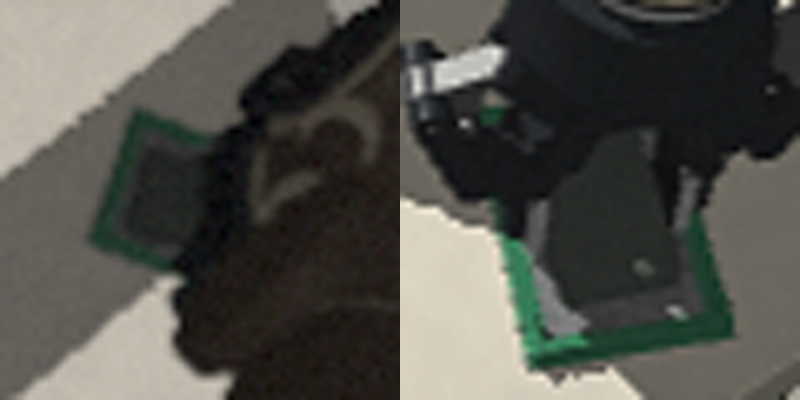

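Height 6.2 against 3.2 at pick-up: 3 mm, tin is on the holder floor. Releasing.

>>> step_arm:
  plan: [0.055,0,0,0,0,0,0,0.055,0,0,0,0,0,0,0.055,0,0,0,0,0,0,0.055,0,0,-0.01,0,0,0,0.055,0,0,-0.02,0,0,0,0.055,0,0,-0.04,0,0,0,0.07,0,0,-0.045,0,0,0,0.07,0,0,-0.045,0,0,0,0.07,0,0,-0.03,0,0,0,0.07,0,0,0,0,0,0]

```text
clock: 20.0
tool_pos: [397.7, -355.5, 201.9]
tcp_rot: [179.3, 0.3, 67.8]
contact_force: [-0.6, 0.3, 0.1]
finger_gap: 70.1
```

```bash
python3 look.py t6 395 -353 10 36; python3 - <<'E'
from plan import *
plan(436.7,223.6,195.3,150,.07,start=(395.1,-352.5,195.3,67.8))
E
```

```text
t 20.1 pos [ 394.9 -352.6  196.5] rot [1.799e+02 1.000e-01 6.780e+01] F [-0.7  0.4 -1.1] gap 69.8 q [-46.   9. 108.  -0.  62. -24.]
0.07,0.042,-0.014,0,0,0,-0.11,0.07,0.044,-0.009,0,0,0,-0.11,0.07,0.044,-0.004,0,0,0,-0.11,0.07,0.044,0.001,0,0,0,-0.11,0.07,0.044,0.005,0,0,0,-0.11,0.07,0.043,0.01,0,0,0,-0.11,0.07,0.042,0.015,0,0,0,-0.11,0.07,0.04,0.02,0,0,0,-0.11,0.07,0.038,0.024,0,0,0,-0.11,0.07,0.035,0.028,0,0,0,-0.11,0.07,0.031,0.031,0,0,0,-0.11,0.07,0.028,0.035,0,0,0,-0.11  # 12
0.07,0.024,0.037,0,0,0,-0.11  # 1
end [436.3 223.7 195.3] [-180.     0.   149.7]
```

View pics/t6.png

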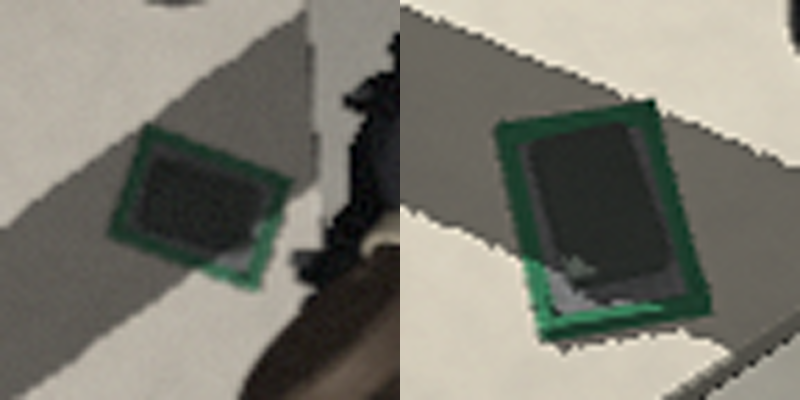

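Tin lies flat inside the holder with gaps on all sides (left (200,200), right (600,205)). Now the dish.

```bash
python3 - <<'E'
from plan import *
plan(436.7,223.6,195.3,90,.07,start=(395.1,-352.5,195.3,67.8))
E
```

```text
0.07,0.042,-0.014,0,0,0,-0.03,0.07,0.043,-0.012,0,0,0,-0.03,0.07,0.043,-0.011,0,0,0,-0.03,0.07,0.043,-0.01,0,0,0,-0.03,0.07,0.044,-0.009,0,0,0,-0.03,0.07,0.044,-0.007,0,0,0,-0.03,0.07,0.044,-0.006,0,0,0,-0.03,0.07,0.044,-0.005,0,0,0,-0.03,0.07,0.044,-0.003,0,0,0,-0.03,0.07,0.044,-0.002,0,0,0,-0.03,0.07,0.045,-0.001,0,0,0,-0.03,0.07,0.044,0.001,0,0,0,-0.03  # 12
0.07,0.045,0.002,0,0,0,-0.03  # 1
end [437.2 223.8 195.3] [180.    0.   90.1]
```

>>> step_arm:
  plan: [0.07,0.042,-0.014,0,0,0,-0.03,0.07,0.043,-0.012,0,0,0,-0.03,0.07,0.043,-0.011,0,0,0,-0.03,0.07,0.043,-0.01,0,0,0,-0.03,0.07,0.044,-0.009,0,0,0,-0.03,0.07,0.044,-0.007,0,0,0,-0.03,0.07,0.044,-0.006,0,0,0,-0.03,0.07,0.044,-0.005,0,0,0,-0.03,0.07,0.044,-0.003,0,0,0,-0.03,0.07,0.044,-0.002,0,0,0,-0.03,0.07,0.045,-0.001,0,0,0,-0.03,0.07,0.044,0.001,0,0,0,-0.03]

```text
clock: 21.3
tool_pos: [431.8, 180.3, 193.1]
tcp_rot: [-179.8, 0.1, 88.5]
contact_force: [0.7, -0.2, 0.1]
finger_gap: 70.0
```

>>> step_arm:
  plan: [0.07,0.045,0.002,0,0,0,-0.03,0.07,0,0,0.04,0,0,0,0.07,0,0,0.04,0,0,0,0.07,0,0,0.03,0,0,0,0.07,0,0,0.02,0,0,0,0.07,0,0,0.01,0,0,0,0.07,0,0,0,0,0,0,0.07,0,0,0,0,0,0]

```text
clock: 22.1
tool_pos: [437.0, 223.8, 55.2]
tcp_rot: [-180.0, 0.0, 90.1]
contact_force: [0.2, -0.0, -0.0]
finger_gap: 70.3
```

```bash
python3 look.py d1 437 224 20 36
```

```text
t 22.2 pos [438.1 224.3  56.4] rot [179.9  -0.   90.1] F [-0.4 -0.3  0.3] gap 70.1 q [ 22.  18. 118.  -0.  45.  22.]
```

View pics/d1.png

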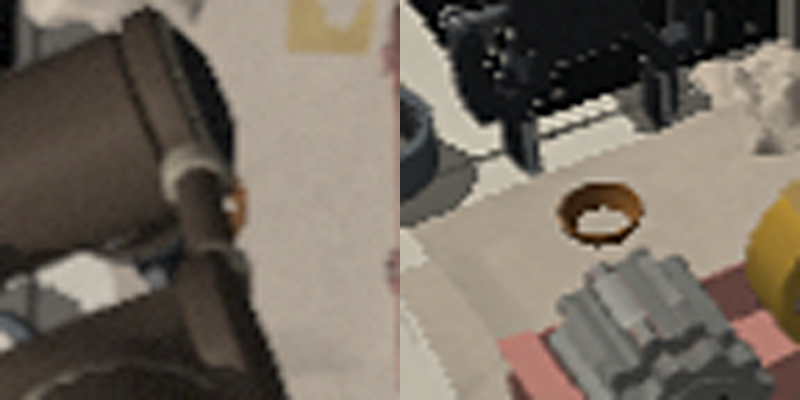

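```bash
python3 - <<'E'
from plan import *
d=get_image("scene"); c=uv(d,[437,224,20])[0].astype(int)
for X in[(437,224,63),(402,224,63),(472,224,63),(437,224,18),(437,224,0)]: print(X,((uv(d,X)[0]-c+36)*400/72+[400,0]).round())
E
```

```text
(437, 224, 63) [594. 142.]
(402, 224, 63) [534. 163.]
(472, 224, 63) [652. 121.]
(437, 224, 18) [601. 205.]
(437, 224, 0) [604. 229.]
```

Finger tips sit where predicted ((530,165), (655,120)) and the dish midway below. Descending.

>>> step_arm:
  plan: [0.07,0,0,0.02,0,0,0,0.07,0,0,0.015,0,0,0,0.07,0,0,0.008,0,0,0,0.07,0,0,0.005,0,0,0,0.07,0,0,0.003,0,0,0,0.07,0,0,0,0,0,0,0.07,0,0,0,0,0,0]

```text
clock: 22.95
tool_pos: [437.6, 224.1, 4.8]
tcp_rot: [179.9, -0.0, 90.1]
contact_force: [-0.1, 0.1, -0.3]
finger_gap: 70.3
```

```bash
python3 look.py d2 437 224 20 36
```

```text
t 23.05 pos [437.6 224.1   4.8] rot [179.9  -0.   90.1] F [ 0.7 -0.4  0.6] gap 70.4 q [ 22.  23. 118.   0.  38.  22.]
```

View pics/d2.png

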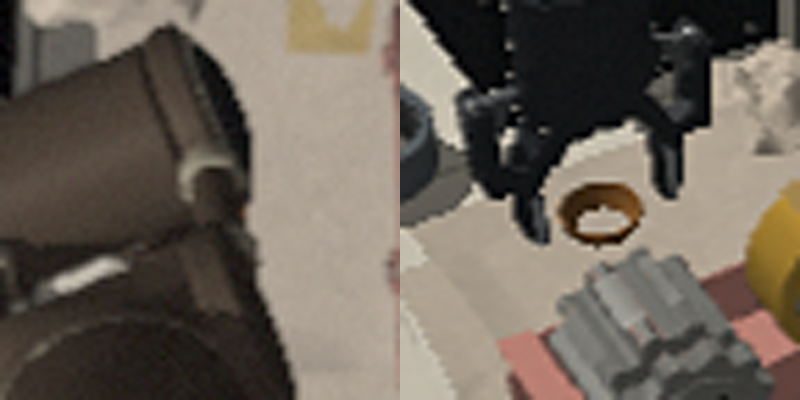

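>>> step_arm:
  plan: [0.04,0,0,0,0,0,0,0.04,0,0,0,0,0,0,0.04,0,0,0,0,0,0,0.04,0,0,0,0,0,0,0.04,0,0,0,0,0,0]

```text
clock: 23.55
tool_pos: [437.3, 224.0, 5.2]
tcp_rot: [180.0, -0.0, 90.1]
contact_force: [-2.3, -0.9, 7.0]
finger_gap: 43.8
```

```bash
python3 look.py d3 437 224 20 36
```

```text
t 23.65 pos [437.4 224.    5.2] rot [180.   -0.   90.1] F [-1.2 -0.6  6.1] gap 43.8 q [ 22.  23. 118.  -0.  39.  22.]
```

View pics/d3.png

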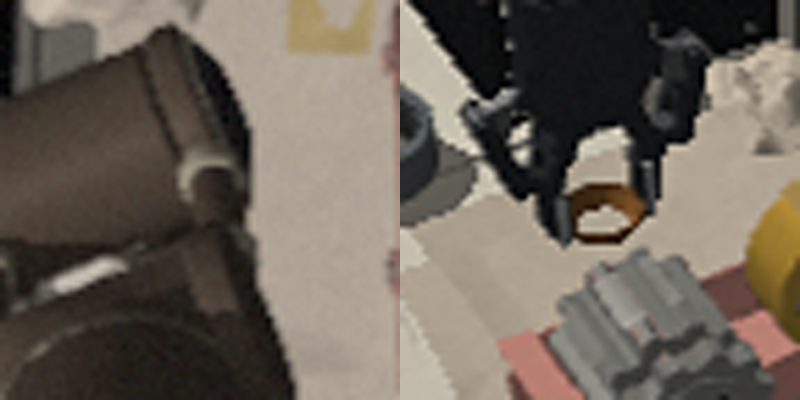

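>>> step_arm:
  plan: [0,0,0,0,0,0,0,0,0,0,-0.005,0,0,0,0,0,0,-0.01,0,0,0,0,0,0,-0.02,0,0,0,0,0,0,-0.03,0,0,0,0,0,0,-0.03,0,0,0,0,0,0,0,0,0,0,0,0,0,0,0,0,0]

```text
clock: 24.45
tool_pos: [437.7, 224.2, 100.5]
tcp_rot: [179.9, -0.1, 90.1]
contact_force: [-0.1, 0.4, -0.7]
finger_gap: 43.9
```

```bash
python3 look.py d4 437 224 105 36
```

```text
t 24.55 pos [436.  223.5  98.5] rot [-179.9    0.    90.1] F [-0.4  0.9 -0.4] gap 43.8 q [ 22.  13. 117.  -0.  50.  22.]
```

View pics/d4.png

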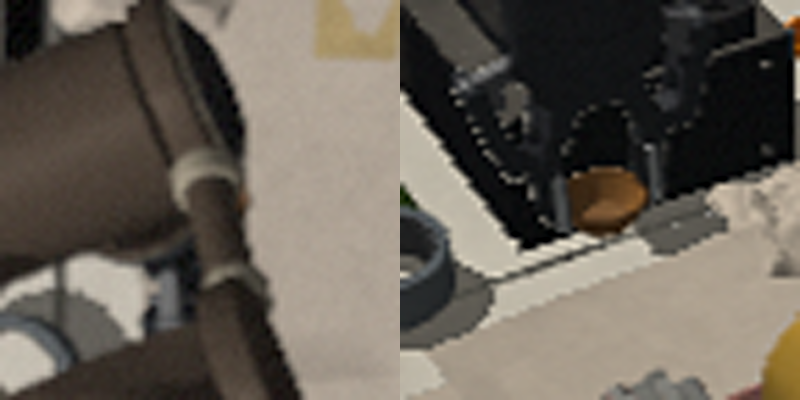

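The dish is held level ((607,200), brown inside). Up, then over to the cork mat.

```bash
python3 - <<'E'
from plan import *
plan(410.8,-179.4,199.3,90.1,0,start=(437.2,223.8,199.3,90.1))
E
```

```text
0,-0.045,-0.003,0,0,0,0,0,-0.045,-0.003,0,0,0,0,0,-0.045,-0.003,0,0,0,0,0,-0.045,-0.003,0,0,0,0,0,-0.045,-0.003,0,0,0,0,0,-0.045,-0.003,0,0,0,0,0,-0.044,-0.003,0,0,0,0,0,-0.045,-0.003,0,0,0,0,0,-0.044,-0.003,0,0,0,0  # 9
end [ 410.9 -179.2  199.3] [180.    0.   90.1]
```

>>> step_arm:
  plan: [0,0,0,-0.03,0,0,0,0,0,0,-0.04,0,0,0,0,0,0,-0.03,0,0,0,0,0,0,0,0,0,0]

```text
clock: 24.95
tool_pos: [439.7, 225.0, 202.6]
tcp_rot: [179.6, -0.2, 90.1]
contact_force: [0.9, 0.5, 1.1]
finger_gap: 44.0
```

>>> step_arm:
  plan: [0,-0.045,-0.003,0,0,0,0,0,-0.045,-0.003,0,0,0,0,0,-0.045,-0.003,0,0,0,0,0,-0.045,-0.003,0,0,0,0,0,-0.045,-0.003,0,0,0,0,0,-0.045,-0.003,0,0,0,0,0,-0.044,-0.003,0,0,0,0,0,-0.045,-0.003,0,0,0,0,0,-0.044,-0.003,0,0,0,0,0,0,0,0.04,0,0,0,0,0,0,0.04,0,0,0,0,0,0,0.04,0,0,0]

```text
clock: 26.15
tool_pos: [409.0, -179.0, 76.2]
tcp_rot: [-179.9, -0.1, 90.0]
contact_force: [-0.7, -0.7, -1.2]
finger_gap: 43.8
```

>>> step_arm:
  plan: [0,0,0,0.03,0,0,0,0,0,0,0.015,0,0,0,0,0,0,0,0,0,0,0,0,0,0,0,0,0]

```text
clock: 26.55
tool_pos: [409.5, -178.4, 33.0]
tcp_rot: [-179.8, -0.1, 90.1]
contact_force: [0.3, -1.1, -0.7]
finger_gap: 43.8
```

```bash
python3 look.py d5 411 -179 20 36
```

```text
t 26.65 pos [ 411.3 -179.3   34.7] rot [180.    0.   90.1] F [-0.9 -0.5 -0.4] gap 43.6 q [-29.  16. 124.  -0.  40. -29.]
```

View pics/d5.png

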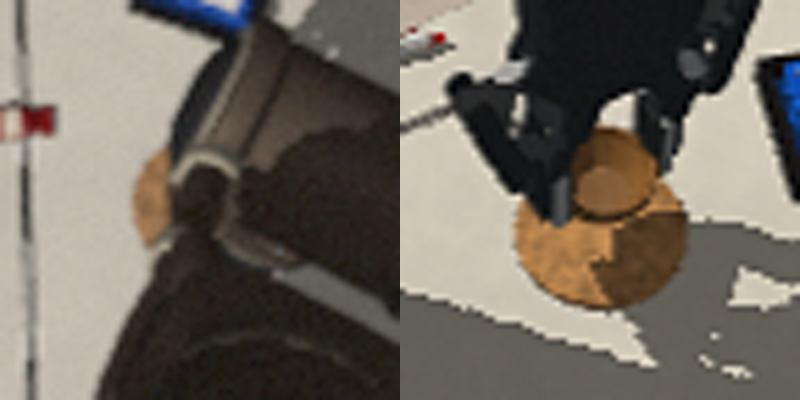

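Dish at (615,170) over the mat centred at (600,235), in line for 25 mm of height. Lowering.

>>> step_arm:
  plan: [0,0,0,0.01,0,0,0,0,0,0,0.006,0,0,0,0,0,0,0.004,0,0,0,0,0,0,0.003,0,0,0,0,0,0,0.002,0,0,0,0,0,0,0,0,0,0,0,0,0,0,0,0,0]

```text
clock: 27.35
tool_pos: [410.7, -179.1, 10.2]
tcp_rot: [-179.9, -0.0, 90.1]
contact_force: [-3.0, 1.3, 9.5]
finger_gap: 43.5
```

```bash
python3 look.py d6 411 -179 20 32
```

```text
t 27.45 pos [ 410.7 -179.1   10.2] rot [-179.9   -0.    90.1] F [-3.7  1.6 10.6] gap 43.4 q [-29.  19. 124.  -0.  37. -29.]
```

View pics/d6.png

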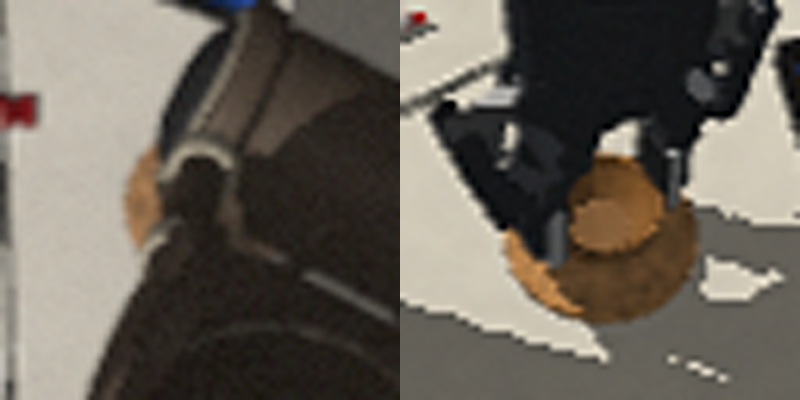

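Height 10.2 against 5.2 at pick-up: 5 mm, so the dish stands on the mat. Releasing and rising.

>>> step_arm:
  plan: [0.05,0,0,0,0,0,0,0.065,0,0,0,0,0,0,0.065,0,0,0,0,0,0,0.065,0,0,0,0,0,0,0.065,0,0,-0.01,0,0,0,0.065,0,0,-0.03,0,0,0,0.065,0,0,-0.045,0,0,0,0.065,0,0,-0.045,0,0,0,0.065,0,0,-0.045,0,0,0,0.065,0,0,-0.03,0,0,0,0.065,0.02,0,0,0,0,0,0.065,0.04,0,0,0,0,0]

```text
clock: 28.65
tool_pos: [412.4, -120.6, 217.1]
tcp_rot: [179.7, 0.2, 89.9]
contact_force: [0.4, 0.3, -0.4]
finger_gap: 65.0
```

>>> step_arm:
  plan: [0.065,0.045,0,0,0,0,0,0.065,0.045,0,0,0,0,0,0.065,0.045,0,0,0,0,0,0.065,0.045,0,0,0,0,0,0.065,0.045,0,0,0,0,0,0.065,0.045,0,0,0,0,0,0.065,0.045,0,0,0,0,0,0.065,0.04,0,0,0,0,0,0.065,0.02,0,0,0,0,0,0.065,0,0,0,0,0,0]

```text
clock: 29.65
tool_pos: [409.8, 258.3, 215.0]
tcp_rot: [180.0, -0.1, 90.3]
contact_force: [0.5, -0.7, -0.5]
finger_gap: 65.0
```

```bash
python3 - <<'E'
from masks import *
from plan import st
import pickle
st(); d=get_image("top"); d2=get_image("scene"); pickle.dump((d,d2),open("im1.pkl","wb"))
cv2.imwrite("pics/f_top.png",cv2.resize(d["frame"][130:280,240:420],(720,600),interpolation=cv2.INTER_CUBIC))
cv2.imwrite("pics/f_sc.png",cv2.resize(d2["frame"][170:370,230:450],(660,600),interpolation=cv2.INTER_CUBIC))
M["sweet_red"]=M["sweet_yellow"]=M["sweet"]
o=pickle.load(open("im0.pkl","rb"))
for n,p in(("sweet_red",(456,-79,0)),("sweet_yellow",(616,-286,0))):
    for q0,q1 in zip(o,(d,d2)): print(n,*fit([q0],n,MK[n],p,r=20),*fit([q1],n,MK[n],p,r=20))
E
```

```text
t 29.65 pos [409.8 258.3 215. ] rot [ 1.80e+02 -1.00e-01  9.03e+01] F [ 0.5 -0.7 -0.5] gap 65.0 q [ 27.   3. 113.   0.  64.  27.]
sweet_red [460.5 -93.1  38.4] 81.9 [18] [460.5 -93.1  38.4] 82.9 [17]
sweet_red [462.  -76.9 -31.9] 83.9 [38] [462.  -76.9 -31.9] 83.9 [38]
sweet_yellow [ 618.4 -286.8   10.7] 37.6 [70] [ 617.7 -287.9    5.8] 36.8 [72]
sweet_yellow [ 615.7 -287.9   -9.4] 67.1 [113] [ 616.1 -287.7  -10.5] 67.2 [113]
```

View pics/f_top.png

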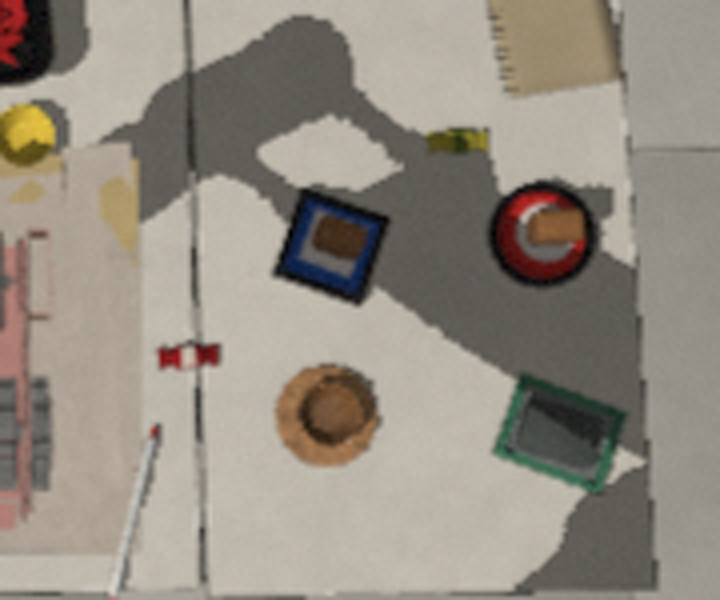

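View pics/f_sc.png

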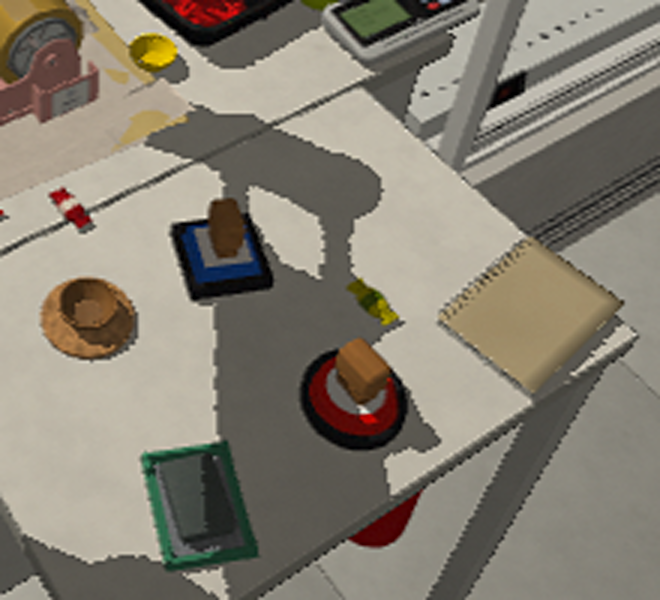

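```bash
python3 - <<'E'
from masks import *
import pickle
ds=pickle.load(open("im1.pkl","rb"))
# overlay predicted outlines at the final poses
T=[("round_pad",543,-347.5,0,0),("round_stamp",543.5,-347.1,0,6),("square_pad",538.2,-188,-21.5,0),("square_stamp",538.5,-187.7,-21.6,6),("card_tin",395,-352.5,-22.2,3),("tin_holder",394.6,-352.8,-22.2,0),("cork",410.5,-179.6,0,0),("tip_dish",410.7,-179.4,0,5)]
out=[]
for q,(a,b,c,e) in zip(ds,((130,280,240,420),(170,370,230,450))):
    k=4; f=cv2.resize(q["frame"][a:b,c:e],None,fx=k,fy=k,interpolation=cv2.INTER_NEAREST)
    for n,x,y,w,z in T:
        w=np.radians(w);R=np.array([[np.cos(w),-np.sin(w),0],[np.sin(w),np.cos(w),0],[0,0,1]])
        if n.endswith("pad"): continue
        for h in M[n][1][:2]:
            p=(uv(q,h@R.T+[x,y,z])+.5-[c,a])*k
            cv2.polylines(f,[cv2.convexHull(p.astype(np.float32)).astype(int).reshape(-1,1,2)],True,(255,0,255) if z else (0,255,255),1)
    out.append(cv2.resize(f,(400,int(400*f.shape[0]/f.shape[1])) ) if 0 else f)
cv2.imwrite("pics/o_top.png",out[0]); cv2.imwrite("pics/o_sc.png",out[1][:600+200,:800][200:800,:])
E
```

```text
(no output)
```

View pics/o_top.png

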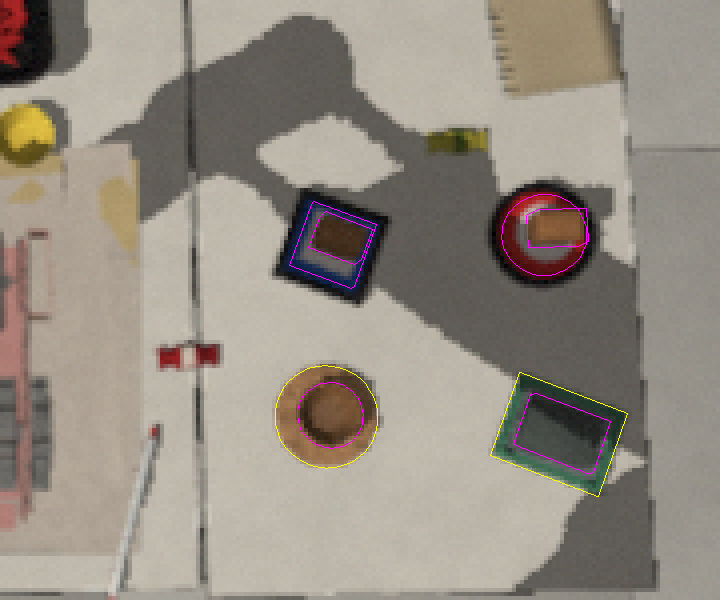

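View pics/o_sc.png

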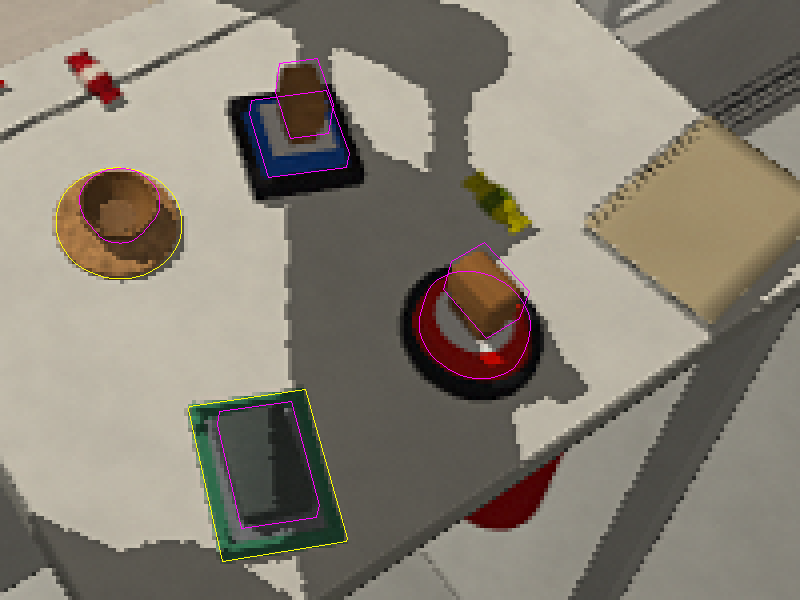

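The predicted outlines at the seated poses match both pictures: both stamps in their recesses, tin inside the holder, dish wholly within the mat. Both sweets are where they were. Handing in.

```bash
python3 - <<'E'
from plan import *
st(); print(job_done())
E
```

```text
t 29.75 pos [409.6 255.7 214.4] rot [-180.     0.    90.2] F [-0.4 -0.  -0.1] gap 64.9 q [ 27.   3. 113.  -0.  64.  27.]
the job is handed in; nothing more can be done
None
```

All four items are in place, done in the order asked, and I handed the job in at 29.75 s of the 90 s. At that point the gripper was open and touching nothing. `job_done()` gives no verdict, so these are my own checks.

| Item | Final place | Tool height above pick-up | Expected rise |
|---|---|---|---|
| Round stamp | red round pad | 6.0 mm | 6 mm recess floor |
| Square stamp | blue square pad | 6.0 mm | 6 mm recess floor |
| Grey card tin | green holder | 3.0 mm | 3 mm floor |
| Wooden dish | cork mat | 5.0 mm | 5 mm mat thickness |

- **Fit:** outlines drawn at the expected final poses match the last pictures from both cameras. The stamps sit inside their recesses, the tin lies flat in the holder, and the dish rim is well within the mat.
- **Forces:** the highest reading at the end of any move was about 11 N, well under the limits.
- **Sweets:** neither appears to have moved. The yellow sweet's fitted position agrees before and after to about 1 mm. The red one's fit picks up too few pixels to give a real position, so that rests on identical masks and the pictures.
- **Disagreements:** the two cameras differ by about 2 mm in x, within their stated calibration, and I used the mean. The automatic turn fits for the round stamp and the tin disagreed between views, so I read those angles from the pictures and let the jaws align the pieces.

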